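# Press a glued sandal sole in the bench lever press

## Task

Load the cork sandal sole into the bench press, toe first and right way up, lying flat between the side guides with its toe up against the back stop, and let go of it. Swing the press lever down to its stop, hold it there for at least a second, then ease it back up to rest without letting it fly back. Then take the sole out and lay it right way up, wholly on the blue board, leaving the lever up and the tin, the jar and the wooden shoe last where they stand.

Things in the scene. Friction and masses are not known exactly. Their poses are not given: they have to be found in the camera images.
- sole: Rigid cork sandal sole on black rubber, red band over the forefoot, 165 mm long, 0.18 kg. Origin: centre of its flat underside; +x to the toe, z up. Heel, x -82 to -18 mm: straight block 50 wide, 35 thick. Forefoot, x -22 to 82: 60 wide, 22 thick, half-round toe of 30 mm radius; ramp between on top. Starts flat on the table, toe pointing roughly away from the robot (yaw -0.5 to 0.2 rad).
- sole_toe (a point): Tip of the sole's toe, at its underside: (82.5, 0, 0) mm on the sole. Axes as the sole's.
- sole_heel (a point): End of the sole's heel, at its underside: (-82.5, 0, 0) mm on the sole.
- press: Dark green bench press, fixed. Origin on the table; x points from its open front (robot's side) into it, y to its left, z up. Base and bed 130 mm wide. Column x 85 to 150 mm, 90 wide. Two low side guides stand on the bed at y = 36 to 44 mm either side, x -15 to 60, 8 mm high. Loaded, the sole's origin is at (-17.5, 0, 45) mm; its heel sticks out 50 mm before the bed, free below, without tipping.
- press_stop (a point): Middle of the back stop's face where it meets the bed: (65, 0, 45) mm on the press, same axes. The stop is 88 mm wide, 18 mm high above the bed. The loaded sole's toe tip goes here.
- bed_front (a point): Middle of the front edge of the steel bed, on its top: (-50, 0, 45) mm on the press. The bed runs flat from here back past the stop.
- head_front (a point): Middle of the lower front edge of the press's head: (-72, 0, 140) mm on the press. From here the head, 90 mm wide (y -45 to 45), reaches back to x = 150 and up to z = 235 mm. It hangs over the loaded sole, so an upright gripper on the heel would strike it: lean the gripper back out of the open front by about 40 degrees, the fingers pointing down and into the press.
- press_pad: Round black cushioned pad, 52 mm across, hanging below the head on the ram, its axis at x = 30, y = 0 mm on the press. Origin 18 mm above its lower face, which is 97 mm above the table (52 above the bed) at rest. With the lever it goes down 33 mm and presses on the sole's forefoot over the last 3 mm.
- press_lever (a joint): Swing of the press lever in rad: 0 = at rest, raised (50 degrees above level, towards the open front), 0.96 = down at its stop (5 degrees below level). Sprung towards 0: about 4 N at the grip at the start, 13 N at the stop; let go, it flies back. Axis along the press's y.
- lever_grip (a point): Middle of the lever's black grip, a round bar 24 mm thick, 100 mm long along the press's y, left (+y) of the head: from y = 67 to 167 mm on the press, middle at 120. At rest 331 mm above the table, at the stop 168 mm. Runs on an arc of 190 mm radius about lever_pivot, down and towards the open front. The lever's arm is a 16 mm rod at y = 63. It can be pinched or pushed down from above.
- lever_pivot (a point): Point on the lever's pivot axis abreast of the grip's middle: (60, 120, 185) mm on the press. Axes as the press's.
- board: Flat blue board for finished soles, fixed to the table, 210 x 120 x 12 mm. Origin: centre of its underside; x along its length, roughly away from the robot.
- glue_tin: Round tin with a yellow band, 68 mm across, 80 mm tall, in front of the press. Origin: centre of its underside. A bystander.
- shoe_last: Dark wooden shoe last, 180 mm long, 64 wide, 60 tall, lying right of the press, behind the board and sole. Origin on its underside, x to its toe. A bystander.
- polish_jar: Amber jar with a dark lid, 64 mm across, 85 mm tall, left of the press, under the lever. Origin: centre of its underside. A bystander.
Not all that is in view belongs to the job. Of the things like the board, leave any that is green; of the rest the smaller one is meant.

How it is judged (in metres and radians):
On the way, in this order (a step that is already met when the one before it is completed fails the run):
1. the sole lies flat in the press, toe against the back stop between the guides, let go, lever up (x of sole_toe in the frame of press_stop between -0.008 and 0.006 m and y of sole_toe in the frame of press_stop between -0.009 and 0.009 m and z of sole_toe in the frame of press_stop below 0.006 m and angle between the x axis of sole and the x axis of press_stop, either way round below 0.14 rad and angle between sole's own z axis and vertical below 0.1 rad and contact force between the fingers and sole below 0.3 N and value of joint press_lever below 0.1 rad), for 0.2 s.
2. the lever is held down at its stop for a second with the pad pressing on the sole in its place (x of sole_toe in the frame of press_stop between -0.008 and 0.006 m and y of sole_toe in the frame of press_stop between -0.009 and 0.009 m and z of sole_toe in the frame of press_stop below 0.006 m and angle between the x axis of sole and the x axis of press_stop, either way round below 0.14 rad and angle between sole's own z axis and vertical below 0.1 rad and value of joint press_lever above 0.9 rad and contact force between press_pad and sole above 2 N), for 1 s.
3. the lever is back at rest, with the sole still in place (x of sole_toe in the frame of press_stop between -0.008 and 0.006 m and y of sole_toe in the frame of press_stop between -0.009 and 0.009 m and z of sole_toe in the frame of press_stop below 0.006 m and angle between the x axis of sole and the x axis of press_stop, either way round below 0.14 rad and angle between sole's own z axis and vertical below 0.1 rad and value of joint press_lever below 0.06 rad), for 0.1 s.
At the end, for the whole second after the job is handed in: The sole lies right way up, flat (within 6 degrees) and still on the blue board, its toe tip and heel end within the board's outline (108 by 55 mm from its middle) and level with its top (5 mm under to 8 mm over); it is let go; the lever is up (under 0.06 rad) (x of sole_toe in the frame of board between -0.108 and 0.108 m and y of sole_toe in the frame of board between -0.055 and 0.055 m and z of sole_toe in the frame of board between 0.007 and 0.02 m and x of sole_heel in the frame of board between -0.108 and 0.108 m and y of sole_heel in the frame of board between -0.055 and 0.055 m and z of sole_heel in the frame of board between 0.007 and 0.02 m and angle between sole's own z axis and vertical below 0.1 rad and linear speed of sole below 0.02 m/s and contact force between the fingers and sole below 0.3 N and value of joint press_lever below 0.06 rad); the robot touches nothing.
It fails at once if the lever was let fly back (faster than 6 rad/s) (velocity of joint press_lever below -6 rad/s).
It fails at once if the glue tin was shifted or tipped (distance of glue_tin from where it was at the start of the episode above 0.02 m or angle between glue_tin's own z axis and vertical above 0.3 rad).
It fails at once if the shoe last was shifted or tipped (distance of shoe_last from where it was at the start of the episode above 0.02 m or angle between shoe_last's own z axis and vertical above 0.3 rad).
It fails at once if the polish jar was shifted or tipped (distance of polish_jar from where it was at the start of the episode above 0.02 m or angle between polish_jar's own z axis and vertical above 0.3 rad).
It also fails if it takes over 72 s, if anything falls off the work surface, if the arm or the gripper's body presses on something with over 40 N, if the wrist force passes 120 N, or if a joint passes its speed limit or range.

## Robot

A 6-joint arm with a two-finger parallel gripper is mounted at the origin on the work surface. World frame = base frame: x ahead of the robot, y to its left, z up, the work surface at z = 0. Lengths are in mm, angles in rad, forces in N, time in s.
With the tool pointing down it reaches from about 350 to 775 mm from the base axis. Payload 7.3 kg.
Tool frame: the origin (TCP) lies at the very end of the fingers, on their centre line; the grasp point (between the pads) lies 19 mm behind it; z points along the fingers, y is the direction in which the jaws open and shut (so a half turn about z gives the same grasp; the last joint's range is limited). The gripper opens to 92 mm and grips with 3 to 60 N. Pads are 19 mm wide; open, the fingers measure 130 mm over their backs; the gripper's body (75 mm by 190 mm) begins 47 mm behind the grasp point.
Start: joints at [1.049, 0.342, 1.524, -0, 1.275, -0.146], TCP at [192.671, 488.388, 226.741] pointing down, gripper open.
Joint ranges: [-2.53, 2.53], [-0.77, 2.02], [0.04, 2.7], [-1, 4.14], [0.28, 2.66], [-3.11, 3.11]. Speed limits (rad/s): [2.57, 2.57, 3.14, 3.14, 3.14, 3.14].

## Interface

Orientations are given as [roll, pitch, yaw] about the fixed x, y, z axes, in that order (R = Rz(yaw) Ry(pitch) Rx(roll)).
In Python, from plant import bot gives the robot as it stands.
- The arm moves only by the tool arm_command, never from a script. Its argument "targets" is a list of rows, each an object of numbers: "x", "y", "z": the shift along the world's x, y, z in cm; "roll": the turn about the world's z in rad. In form: [{"x": .., "y": .., "z": .., "roll": ..}, ...]. A call has 1 to 8 rows; each row is the pose to reach, as a shift and turn from the pose commanded when the call began; what a row does not reach only later rows make up. A row lasts 1/12 s, in which the tool goes at most 41.7 mm and 7.16 degrees, less where a joint would pass 70% of its speed; a pose out of reach is approached as far as the arm can. A call with a gripper value outside its range is refused whole. "fingers" is the opening, from 0 (shut) to 1 (fully open), set as the call begins (left out, the last holds). The fingers move at their own pace and stop on an object; the grip force is fixed at half the most. Time passes only in rows, so rows that repeat a pose let the fingers close. It gives the time, the measured TCP pose, the force and the opening at its end, in the units of the state.
- bot.get_obs(): the state, without advancing time (a new reading comes with each control period).
- bot.capture(name): name is "scene" or "top"; returns a dict with "img" (400x640x3 uint8, blue, green, red), "fx", "fy", "cx", "cy" (pixels), "position" and "rotation" of the camera in the world. Camera axes: x right, y down, z forward; pixel columns grow to the right and rows downward; lengths in mm; the calibration is good to about 2 mm. A picture is of the moment at which its call begins. There is no depth.
- bot.close_job(): hands the job in, once; it reports no verdict.
The state is a dict: "time": time; "joint_positions": joint angles; "dq": joint speeds; "tau": joint torques, N m; "tool_pos": TCP position; "tcp_rot": TCP orientation; "contact_force": force on the tool from outside, world axes, zero at the start; "moment": the same for the moment, N m; "grip_width": finger opening in mm.
Only numpy, scipy, OpenCV 4.12 (cv2) and the standard library are available. Lean on these libraries where they do the work, as an engineer would, in place of code of your own. Each camera call takes 0.05 s, during which the arm holds its last target.

## Working session

There is one attempt and no reset: what is moved stays moved. The work goes in short steps, Python scripts to look and compute and a tool call to move; the robot and the scene stay as the last step left them, time stands still between calls to the robot, and variables do not carry over. Pictures are saved under pics/ and viewed, and the job is handed in when it is done.

Besides the shell and the picture viewer there is one more tool, called after "Call:" by a JSON object that holds its "op" and its "data". arm_command: Moves the arm, as the interface text tells. Its arguments: {"type":"object","properties":{"targets":{"type":"array","items":{"type":"object","properties":{"x":{"type":"number"},"y":{"type":"number"},"z":{"type":"number"},"roll":{"type":"number"}}}},"fingers":{"type":"number"}},"required":["targets"]}

```bash
ls; mkdir -p pics; cat > h.py <<'E'
import numpy as np, cv2
from plant import bot
def cap(n,tag):
    c=bot.capture(n); cv2.imwrite(f'pics/{tag}.png',c['img']); np.savez(f'pics/{tag}.npz',**{k:v for k,v in c.items()}); return c
def load(tag): return dict(np.load(f'pics/{tag}.npz'))
def ray(c,u,v):
    d=np.array(c['rotation'])@np.array([(u-c['cx'])/c['fx'],(v-c['cy'])/c['fy'],1.]); return np.array(c['position']),d
def onz(c,u,v,z):
    p,d=ray(c,u,v); return p+d*(z-p[2])/d[2]
def proj(c,P):
    q=np.array(c['rotation']).T@(np.array(P,float)-np.array(c['position'])); return np.array([c['fx']*q[0]/q[2]+c['cx'],c['fy']*q[1]/q[2]+c['cy']])
E
python3 - <<'E'
from h import *
np.set_printoptions(precision=3,suppress=True)
for n in('scene','top'):
    c=cap(n,n+'0'); print(n,c['fx'],c['fy'],c['cx'],c['cy'],c['position'],np.array(c['rotation']).tolist())
print(bot.get_obs())
E
```

```text
pics
scene 414.23542147249657 414.23542147249657 316.87118187346493 202.27158475445086 [ 853.815 -818.005  920.442] [-2.2767866196731985, -2.7467281884518968e-05, 0.4643918840621708]
top 514.3963515350717 514.3963515350717 320.15391263339336 193.3673361630543 [ 178.389  -94.328 1985.836] [-2.9616389733529367, 0.011090037363766125, -1.5807968858290424]
{'time': 0.1, 'joint_positions': array([ 1.049,  0.343,  1.525,  0.   ,  1.275, -0.146]), 'dq': array([-0.001, -0.002, -0.002,  0.001,  0.001, -0.001]), 'tau': array([  0.002, -43.201, -24.469,   0.072,   0.053,  -0.   ]), 'tool_pos': array([192.486, 488.066, 226.139]), 'tcp_rot': array([-3.14 , -0.   ,  2.766]), 'contact_force': array([0.086, 0.459, 0.303]), 'moment': array([ 0.014, -0.007, -0.009]), 'grip_width': 92.29732532593731}
```

```bash
sed -i "s/^def cap/from scipy.spatial.transform import Rotation as Ro\ndef RM(c): return Ro.from_euler('xyz',c['rotation']).as_matrix()\ndef cap/; s/np.array(c\['rotation'\])\.T/RM(c).T/; s/np.array(c\['rotation'\])@/RM(c)@/" h.py; cat h.py
python3 - <<'E'
from h import *
for n in('scene0','top0'):
    c=load(n); print(onz(c,320,200,0))
E
```

```text
import numpy as np, cv2
from plant import bot
from scipy.spatial.transform import Rotation as Ro
def RM(c): return Ro.from_euler('xyz',c['rotation']).as_matrix()
def cap(n,tag):
    c=bot.capture(n); cv2.imwrite(f'pics/{tag}.png',c['img']); np.savez(f'pics/{tag}.npz',**{k:v for k,v in c.items()}); return c
def load(tag): return dict(np.load(f'pics/{tag}.npz'))
def ray(c,u,v):
    d=RM(c)@np.array([(u-c['cx'])/c['fx'],(v-c['cy'])/c['fy'],1.]); return np.array(c['position']),d
def onz(c,u,v,z):
    p,d=ray(c,u,v); return p+d*(z-p[2])/d[2]
def proj(c,P):
    q=RM(c).T@(np.array(P,float)-np.array(c['position'])); return np.array([c['fx']*q[0]/q[2]+c['cx'],c['fy']*q[1]/q[2]+c['cy']])
[3.74546138e+02 1.62888221e+02 1.13686838e-13]
[513.49607813 -75.05137297   0.        ]
```

View pics/scene0.png

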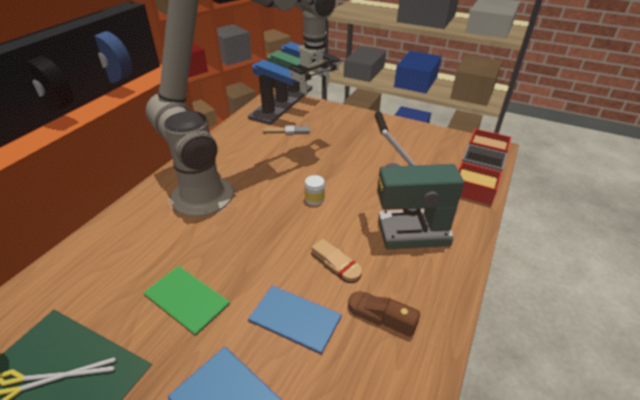

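View pics/top0.png

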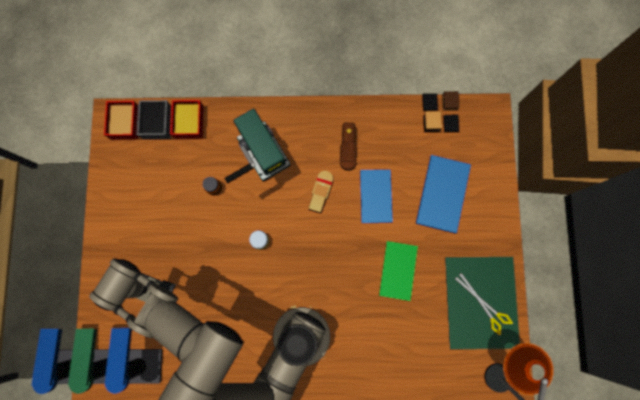

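```bash
python3 - <<'E'
from h import *
c=load('top0'); im=c['img']
a=cv2.resize(im[90:260,170:420],None,fx=3.2,fy=3.2,interpolation=cv2.INTER_CUBIC); cv2.imwrite('pics/top0z.png',a)
c2=load('scene0'); b=cv2.resize(c2['img'][100:350,230:480],None,fx=2.4,fy=2.4,interpolation=cv2.INTER_CUBIC); cv2.imwrite('pics/scene0z.png',b)
hsv=cv2.cvtColor(im,cv2.COLOR_BGR2HSV)
for nm,cc in(('top0',c),('scene0',c2)):
    hsv=cv2.cvtColor(cc['img'],cv2.COLOR_BGR2HSV)
    m=cv2.inRange(hsv,(100,90,60),(125,255,255)); 
    for k in cv2.findContours(m,0,2)[0]:
        if cv2.contourArea(k)>400:
            r=cv2.minAreaRect(k); bx=cv2.boxPoints(r)
            P=np.array([onz(cc,u,v,12) for u,v in bx]); L=np.linalg.norm(P-np.roll(P,-1,0),axis=1)
            print(nm,np.round(r[0]),'corners',bx.round(1).tolist(),'centre',P.mean(0).round(1),'sides',L.round(0))
E
```

```text
top0 [116. 360.] corners [[103.30000305175781, 391.5], [107.0999984741211, 326.79998779296875], [129.3000030517578, 328.1000061035156], [125.5, 392.79998779296875]] centre [-77.7 684.2  12. ] sides [230.  84. 230.  82.]
top0 [ 44. 360.] corners [[30.100000381469727, 392.1000061035156], [36.599998474121094, 326.1000061035156], [58.400001525878906, 328.20001220703125], [51.900001525878906, 394.29998779296875]] centre [-76.8 952.3  12. ] sides [235.  83. 235.  81.]
top0 [376. 196.] corners [[360.1000061035156, 170.5], [389.5, 169.39999389648438], [391.3999938964844, 221.0], [362.0, 222.0]] centre [ 526.8 -292.3   12. ] sides [115. 204. 113. 204.]
top0 [443. 194.] corners [[415.79998779296875, 223.5], [431.0, 155.10000610351562], [470.8999938964844, 164.0], [455.70001220703125, 232.39999389648438]] centre [ 532.1 -555.4   12. ] sides [280. 159. 279. 156.]
scene0 [224. 373.] corners [[169.0, 348.0], [279.0, 348.0], [279.0, 399.0], [169.0, 399.0]] centre [ 454.9 -494.8   12. ] sides [263. 121. 239. 125.]
scene0 [295. 317.] corners [[248.6999969482422, 319.79998779296875], [266.20001220703125, 281.29998779296875], [340.3999938964844, 315.0], [322.8999938964844, 353.5]] centre [ 524.  -292.7   12. ] sides [127. 228. 116. 209.]
scene0 [274.  71.] corners [[250.8000030517578, 71.69999694824219], [255.6999969482422, 56.70000076293945], [297.5, 70.19999694824219], [292.70001220703125, 85.19999694824219]] centre [-322.6 1009.6   12. ] sides [211. 312. 187. 285.]
scene0 [417.  71.] corners [[393.70001220703125, 85.69999694824219], [401.20001220703125, 48.20000076293945], [440.3999938964844, 56.099998474121094], [432.8999938964844, 93.5999984741211]] centre [ 364. 1372.   12.] sides [530. 241. 503. 200.]
scene0 [113.  49.] corners [[94.0, 34.29999923706055], [117.5, 25.700000762939453], [131.3000030517578, 63.5], [107.80000305175781, 72.0999984741211]] centre [-1373.3   872.4    12. ] sides [192. 721. 145. 674.]
```

View pics/top0z.png

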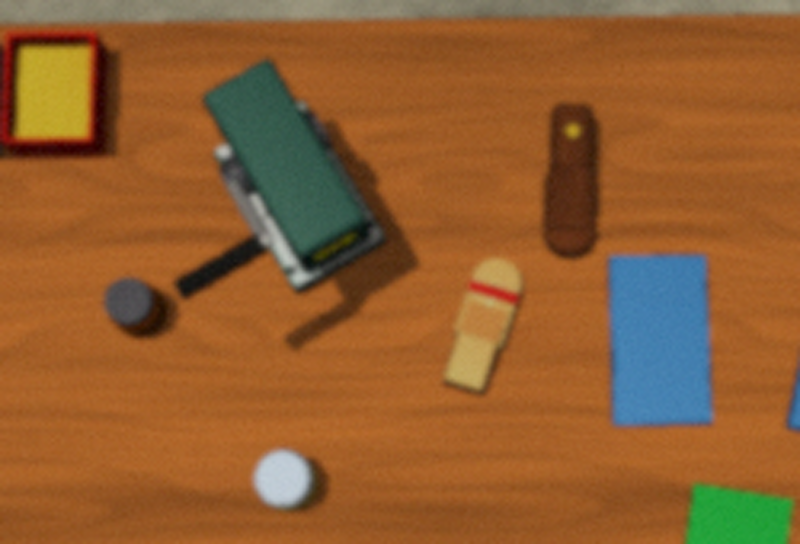

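View pics/scene0z.png

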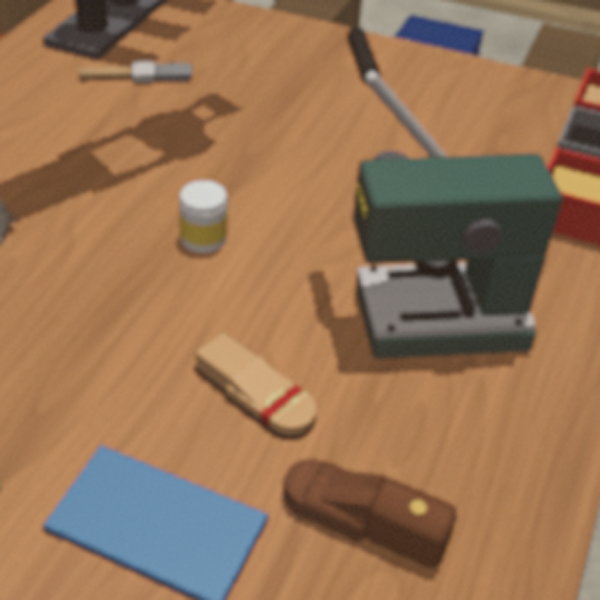

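```bash
python3 - <<'E'
from h import *
np.set_printoptions(precision=2,suppress=True)
c=load('top0'); im=c['img']; hsv=cv2.cvtColor(im,cv2.COLOR_BGR2HSV)
for n,(v,u) in dict(heel=(200,317),fore=(189,321),toe=(176,325),table=(215,300),table2=(190,340),headtop=(150,262),headfront=(166,275)).items(): print(n,hsv[v,u])
# head: green
m=cv2.inRange(hsv,(60,60,20),(100,255,140)); m[:, :220]=0; m[:,310:]=0; m[200:]=0
k=max(cv2.findContours(m,0,2)[0],key=cv2.contourArea); r=cv2.minAreaRect(k); bx=cv2.boxPoints(r); print('head',bx)
P=np.array([onz(c,u,v,235) for u,v in bx]); print(P,np.linalg.norm(P-np.roll(P,-1,0),axis=1))
for z in(12,):
  bx=np.array([[360.1,170.5],[389.5,169.4],[391.4,221],[362,222]])
  P=np.array([onz(c,u,v,z) for u,v in bx]); d=P[0]-P[3]+P[1]-P[2]; print('board yaw',np.arctan2(d[1],d[0]))
E
```

```text
heel [ 21 132 193]
fore [ 15 167 188]
toe [ 20 140 195]
table [ 13 194 176]
table2 [ 13 202 165]
headtop [ 78 101  96]
headfront [ 26 194  59]
head [[232.73 120.63]
 [254.85 107.83]
 [286.09 161.79]
 [263.98 174.59]]
[[763.89 230.32 235.  ]
 [810.54 152.14 235.  ]
 [610.91  40.06 235.  ]
 [566.   117.14 235.  ]] [ 91.05 228.94  89.22 227.97]
board yaw 0.006921986385175191
```

```bash
python3 - <<'E'
from h import *
a=load('scene0')['img'][150:260,365:475]; cv2.imwrite('pics/sz.png',cv2.resize(a,None,fx=5.4,fy=5.4,interpolation=cv2.INTER_CUBIC))
a=load('top0')['img'][100:190,215:305]; cv2.imwrite('pics/tz.png',cv2.resize(a,None,fx=6.5,fy=6.5,interpolation=cv2.INTER_CUBIC))
E
```

```text
(no output)
```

View pics/sz.png

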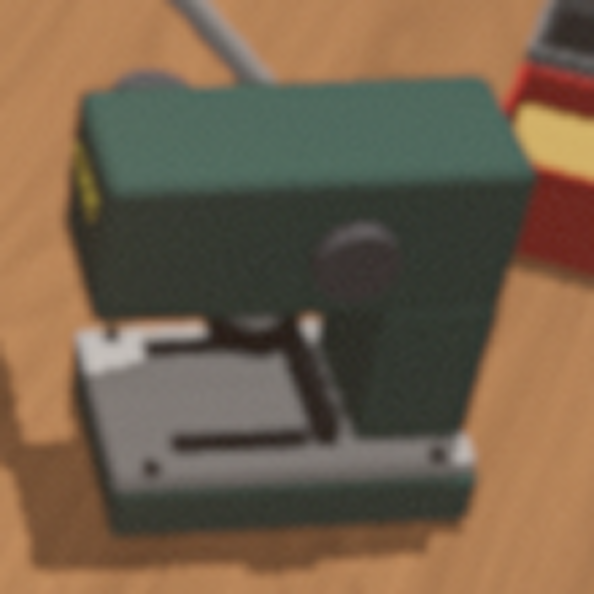

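View pics/tz.png

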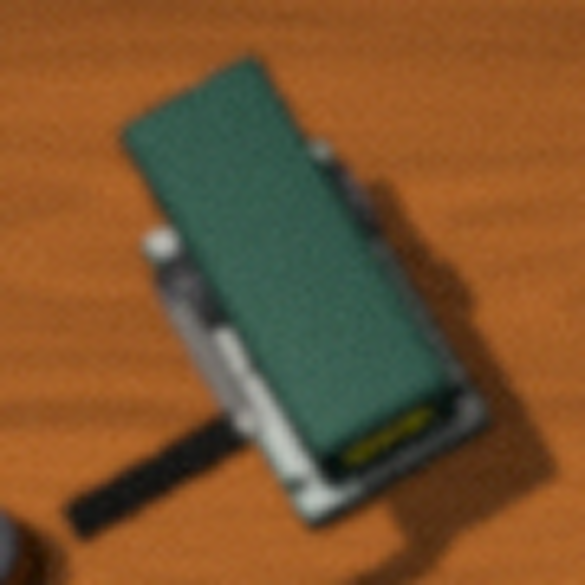

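```bash
cat > press.py <<'E'
from h import *
from scipy.optimize import least_squares
S=[((113,197),(-72,-45,235)),((533,180),(150,-45,235)),((487,80),(150,45,235)),((86,95),(-72,45,235)),((98,316),(-72,-45,140)),((118,490),(-50,-65,45)),((78,335),(-50,65,45))]
T=[((122,133),(150,45,235)),((260,58),(150,-45,235)),((318,455),(-72,45,235)),((450,387),(-72,-45,235)),((310,525),(-50,65,45)),((490,420),(-50,-65,45))]
cs,ct=load('scene0'),load('top0'); O=[]
for (X,Y),p in S: O.append((cs,365+(X+.5)/5.4-.5,150+(Y+.5)/5.4-.5,p))
for (X,Y),p in T: O.append((ct,215+(X+.5)/6.5-.5,100+(Y+.5)/6.5-.5,p))
E
python3 - <<'E'
from press import *
np.set_printoptions(precision=1,suppress=True)
# each ray cast onto the known height plane -> world point; fit planar pose
W=np.array([onz(c,u,v,p[2])[:2] for c,u,v,p in O]); L=np.array([p[:2] for *_,p in O],float)
def f(q,i): 
    R=np.array([[np.cos(q[2]),-np.sin(q[2])],[np.sin(q[2]),np.cos(q[2])]]); return ((L[i]@R.T+q[:2])-W[i]).ravel()
for i in (range(7),range(7,13),range(13)):
    i=list(i); s=least_squares(lambda q:f(q,i),[654,116,.51]); print(s.x.round(3)); print(s.fun.reshape(-1,2).tolist())
E
```

```text
[665.3 118.7   0.5]
[[-3.6778947516702374, 1.7293301451123284], [7.31448605899925, 2.544970461174387], [3.234457819931663, 4.582448397459075], [-5.7887369510951885, 4.595293036304739], [0.6423943870839821, -17.33254577037559], [-0.9295030220210947, 0.14950340234389614], [-0.7952035413483145, 3.7310004160049175]]
[660.6 117.7   0.5]
[[2.234539884145306, 3.2765228718793367], [5.06297226741151, 0.3392314400521741], [-8.193771456886566, 1.9451954794492963], [-0.08054220976771376, -5.204739675625092], [-0.5492741681068765, 2.7567555453653654], [1.5260756832001334, -3.112965708705417]]
[663.1 118.3   0.5]
[[-5.326085969007522, 0.9856882053199456], [4.8391434352207625, 3.2760322400544055], [0.16126233723196037, 4.978178525079102], [-8.034781027353688, 3.516319445252364], [-1.0057968302533027, -18.07618771016797], [-2.5268080076837123, -0.3734785827655287], [-3.256073767674934, 2.7236504901866283], [5.4347068836256085, 3.1510226239152814], [7.777624015939637, -0.06302054415888847], [-5.67625874014891, 3.017299517167416], [1.9514552560176526, -4.409387374153965], [2.1437812510362164, 3.7716784631278415], [3.5178312954121793, -2.4977952988552943]]
```

```bash
python3 - <<'E'
from press import *
np.set_printoptions(precision=1,suppress=True)
W=np.array([onz(c,u,v,p[2])[:2] for c,u,v,p in O]); L=np.array([p[:2] for *_,p in O],float)
def f(q,i): 
    R=np.array([[np.cos(q[2]),-np.sin(q[2])],[np.sin(q[2]),np.cos(q[2])]]); return ((L[i]@R.T+q[:2])-W[i]).ravel()
for i in ([0,1,2,3,5,6],range(7,13),[0,1,2,3,5,6]+list(range(7,13)),[5,6,11,12]):
    i=list(i); s=least_squares(lambda q:f(q,i),[654,116,.51]); print(s.x.round(4))
    q=s.x;R=np.array([[np.cos(q[2]),-np.sin(q[2])],[np.sin(q[2]),np.cos(q[2])]]); print((s.fun.reshape(-1,2)@R).round(1).tolist())
# grip end/jar/tin in top view; head long edges via green mask line fit
im=ct['img']; hsv=cv2.cvtColor(cv2.resize(im,None,fx=4,fy=4,interpolation=cv2.INTER_CUBIC),cv2.COLOR_BGR2HSV)
m=cv2.inRange(hsv,(60,60,60),(100,255,140)); 
m[:,:880]=0;m[:,1240:]=0;m[800:]=0
k=max(cv2.findContours(m,0,1)[0],key=cv2.contourArea)[:,0,:].astype(float)
Pw=np.array([onz(ct,(x+.5)/4-.5,(y+.5)/4-.5,235)[:2] for x,y in k]); 
c0=Pw.mean(0); th=.51
R=np.array([[np.cos(th),-np.sin(th)],[np.sin(th),np.cos(th)]]); l=(Pw-c0)@R
print('ext',l.min(0),l.max(0))
for s in(1,-1):
    mk=(s*l[:,1]>35)&(abs(l[:,0])<80); p=np.polyfit(l[mk,0],l[mk,1],1); print('edge',s,p, th+p[0])
    e=[0,p[1]]; print('world',R@e+c0)
E
```

```text
[665.5 115.7   0.5]
[[-3.1, -0.2], [6.8, -2.3], [3.2, 1.5], [-4.6, 3.3], [-1.3, -2.7], [-1.0, 0.3]]
[660.6 117.7   0.5]
[[3.6, 1.7], [4.6, -2.2], [-6.1, 5.8], [-2.7, -4.5], [0.9, 2.7], [-0.2, -3.5]]
[663.  116.7   0.5]
[[-4.7, 1.8], [5.3, -0.1], [1.6, 3.7], [-6.3, 5.3], [-2.8, -0.7], [-2.6, 2.4], [5.2, -0.5], [6.1, -4.4], [-4.5, 3.7], [-1.1, -6.5], [2.6, 0.6], [1.3, -5.5]]
[662.9 117.9   0.5]
[[-2.1, 0.1], [-2.6, 3.2], [2.6, 1.4], [2.1, -4.7]]
ext [-105.5  -45.5] [107.6  44.3]
edge 1 [ 0.  41.8] 0.526864198160374
world [674.1 174.9]
edge -1 [  0.  -41.5] 0.5559904026754872
world [714.8 102.2]
```

```bash
python3 - <<'E'
from press import *
np.set_printoptions(precision=4,suppress=True)
W=np.array([onz(c,u,v,p[2])[:2] for c,u,v,p in O]); L=np.array([p[:2] for *_,p in O],float)
def yaw(a,b,off=0): 
    d=W[a]-W[b]; return np.arctan2(d[1],d[0])+off
print('scene right top',yaw(1,0),'left top',yaw(2,3),'bedfront',yaw(6,5)-np.pi/2,'head back',yaw(2,1)-np.pi/2,'front',yaw(3,0)-np.pi/2)
print('top left',yaw(7,9),'right',yaw(8,10),'back',yaw(7,8)-np.pi/2,'front',yaw(9,10)-np.pi/2,'bed',yaw(11,12)-np.pi/2)
# edge lines by gradient: head top edges in both views, threshold-free: max gradient across the predicted edge
def edge(c,p,q,n=25,half=5):
    g=cv2.GaussianBlur(c['img'],(0,0),1).astype(np.float32)
    a,b=proj(c,p),proj(c,q); d=(b-a)/np.linalg.norm(b-a); nn=np.array([-d[1],d[0]]); out=[]
    for t in np.linspace(.12,.88,n):
        o=a+(b-a)*t; s=np.arange(-half,half+.01,.1); X=(o+s[:,None]*nn).astype(np.float32)
        v=cv2.remap(g,X[:,0][None],X[:,1][None],cv2.INTER_CUBIC)[0]
        gr=np.linalg.norm(np.gradient(v,axis=0),axis=1); out.append(X[gr.argmax()])
    return np.array(out)
q=[663,117,.515]
def w(p): R=np.array([[np.cos(q[2]),-np.sin(q[2])],[np.sin(q[2]),np.cos(q[2])]]); return [*(R@p[:2]+q[:2]),p[2]]
for nm,c in(('scene',cs),('top',ct)):
  for lab,p1,p2 in(('headL',(-72,45,235),(150,45,235)),('headR',(-72,-45,235),(150,-45,235)),('headBack',(150,45,235),(150,-45,235)),('headFront',(-72,45,235),(-72,-45,235)),('bedFront',(-50,65,45),(-50,-65,45)),('bedR',(-50,-65,45),(100,-65,45))):
    E=edge(c,w(p1),w(p2)); P=np.array([onz(c,u,v,p1[2])[:2] for u,v in E])
    vx,vy,x0,y0=cv2.fitLine(P.astype(np.float32),cv2.DIST_HUBER,0,.1,.1).ravel()
    a=np.arctan2(vy,vx); 
    R=np.array([[np.cos(q[2]),-np.sin(q[2])],[np.sin(q[2]),np.cos(q[2])]]); loc=(P-np.array(q[:2]))@R
    n=np.array([-vy,vx]); print(nm,lab,'yaw',[(a+k*np.pi/2) for k in(-2,-1,0,1,2) if abs(a+k*np.pi/2-.5)<.4],'median local',np.median(loc,0),'resid',np.std((P-[x0,y0])@n))
E
```

```text
scene right top 0.5291869658209559 left top 0.5278844893378227 bedfront 0.5219925525068811 head back 0.4774961879768078 front 0.5021274437829133
top left 0.5402033031709411 right 0.5107247370196111 back 0.5096759890516571 front 0.4776322515927145 bed 0.5302492621916093
scene headL yaw [np.float32(0.45904323)] median local [38.4921 45.9759] resid 5.93918354380328
scene headR yaw [np.float32(0.52772266)] median local [ 38.873  -43.2714] resid 1.2840479991787783
scene headBack yaw [np.float32(0.5376208)] median local [149.0434  -1.538 ] resid 1.496691754749007
scene headFront yaw [np.float32(0.30942392)] median local [-77.9835  -3.4255] resid 3.3872549941841545
scene bedFront yaw [np.float32(0.50971186)] median local [-48.7675  -6.0171] resid 6.27180021532782
scene bedR yaw [np.float32(0.55385435)] median local [ 25.2262 -63.3697] resid 4.305526314524391
top headL yaw [np.float32(0.53880227)] median local [37.6915 49.2288] resid 4.70658003066254
top headR yaw [np.float32(0.5770304)] median local [ 37.7117 -49.2411] resid 6.5060222163848715
top headBack yaw [np.float32(0.5359216)] median local [148.5034   0.1275] resid 1.2681034541379448
top headFront yaw [np.float32(0.5220448)] median local [-66.2307  -0.0054] resid 5.780094025188221
top bedFront yaw [np.float32(0.49657857)] median local [-56.3503   0.2376] resid 10.549638362673853
top bedR yaw [np.float32(0.536222)] median local [ 24.4967 -82.1589] resid 7.197425930263231
```

```bash
python3 - <<'E'
from h import *
a=load('top0')['img'][160:222,295:345]; cv2.imwrite('pics/st.png',cv2.resize(a,None,fx=9,fy=9,interpolation=cv2.INTER_CUBIC))
a=load('scene0')['img'][230:290,300:370]; cv2.imwrite('pics/ss.png',cv2.resize(a,None,fx=9,fy=9,interpolation=cv2.INTER_CUBIC))
E
```

```text
(no output)
```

View pics/st.png

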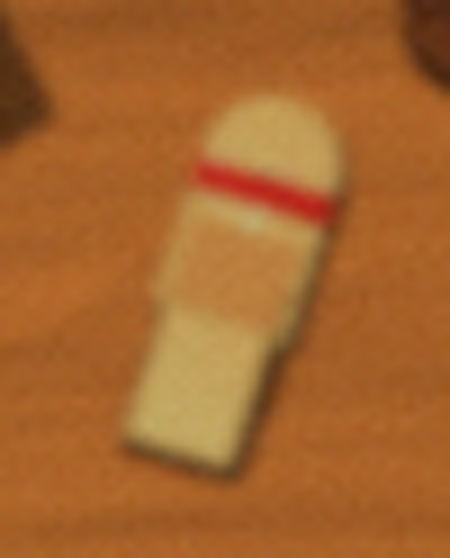

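View pics/ss.png

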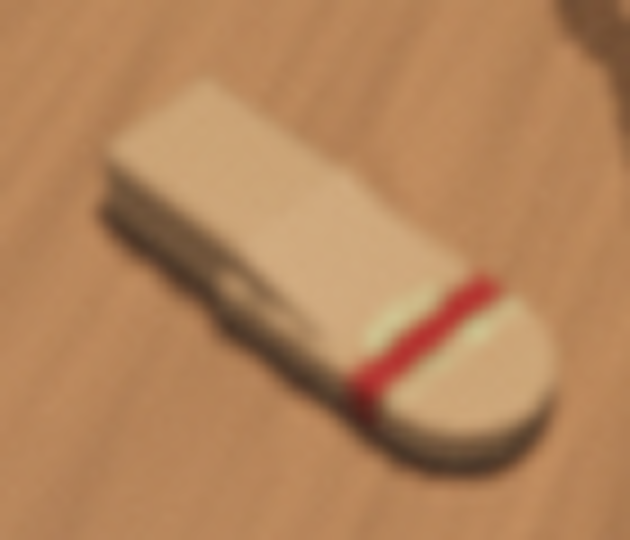

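```bash
python3 - <<'E'
from h import *
np.set_printoptions(precision=1,suppress=True)
ct,cs=load('top0'),load('scene0')
T=lambda X,Y,z: onz(ct,295+(X+.5)/9-.5,160+(Y+.5)/9-.5,z)
S=lambda X,Y,z: onz(cs,300+(X+.5)/9-.5,230+(Y+.5)/9-.5,z)
for n,F,pts in(('top',T,[(130,440,35),(235,468,35),(200,172,22),(332,212,22),(280,93,22)]),('scene',S,[(207,82,35),(110,152,35),(487,285,22),(360,385,22)])):
    P=np.array([F(*p) for p in pts]); print(n); print(P)
    h=(P[0]+P[1])/2; b=(P[2]+P[3])/2; print('heel end',h[:2],'w',np.linalg.norm(P[0]-P[1]),'band mid',b[:2],'w',np.linalg.norm(P[2]-P[3]),'yaw',np.arctan2(*(b-h)[1::-1]),'d',np.linalg.norm((b-h)[:2]))
    d=P[0]-P[1]; e=P[2]-P[3];print('yaw across',np.arctan2(d[1],d[0])-np.pi/2,np.arctan2(e[1],e[0])-np.pi/2)
t=T(280,93,22); print(np.linalg.norm(t[:2]-((T(130,440,35)+T(235,468,35))/2)[:2]))
E
```

```text
top
[[ 475.2  -32.9   35. ]
 [ 462.7  -77.5   35. ]
 [ 594.3  -63.5   22. ]
 [ 575.9 -120.5   22. ]
 [ 629.   -98.6   22. ]]
heel end [469.  -55.2] w 46.36012870603757 band mid [585.1 -92. ] w 59.8508663129259 yaw -0.3069906639087229 d 121.86235000940827
yaw across -0.27457481309974163 -0.3122527185940669
scene
[[ 478.9  -31.6   35. ]
 [ 464.7  -74.4   35. ]
 [ 592.7  -61.3   22. ]
 [ 573.4 -116.8   22. ]]
heel end [471.8 -53. ] w 45.05753460638744 band mid [583.  -89.1] w 58.7486108583961 yaw -0.3134154829006201 d 116.94237090958804
yaw across -0.3220543521337389 -0.3353309475697248
165.8091772260292
```

Call:
{"op": "arm_command", "data": {"targets": [{"x":28.06,"y":-54.43,"z":-8,"roll":0.066},{"x":28.06,"y":-54.43,"z":-8,"roll":0.066},{"x":28.06,"y":-54.43,"z":-8,"roll":0.066},{"x":28.06,"y":-54.43,"z":-8,"roll":0.066},{"x":28.06,"y":-54.43,"z":-8,"roll":0.066},{"x":28.06,"y":-54.43,"z":-8,"roll":0.066},{"x":28.06,"y":-54.43,"z":-8,"roll":0.066},{"x":28.06,"y":-54.43,"z":-8,"roll":0.066}], "fingers": 1}}

```text
time: 0.77
tool_pos: [344.3, 192.7, 183.3]
tcp_rot: [3.141, 0.0, 2.832]
contact_force: [0.8, 1.5, -0.2]
grip_width: 92.1
```

Call:
{"op": "arm_command", "data": {"targets": [{"x":12.9,"y":-24.86,"z":-4.5},{"x":12.9,"y":-24.86,"z":-4.5},{"x":12.9,"y":-24.86,"z":-4.5},{"x":12.9,"y":-24.86,"z":-4.5},{"x":12.9,"y":-24.86,"z":-4.5},{"x":12.9,"y":-24.86,"z":-4.5},{"x":12.9,"y":-24.86,"z":-4.5},{"x":12.9,"y":-24.86,"z":-4.5}]}}

```text
$.targets[0]: bad value
```

```bash
python3 - <<'E'
from h import *
o=bot.get_obs(); print(o['tool_pos'],o['tcp_rot'],o['time'])
for n in('scene','top'): cap(n,n+'1')
o=bot.get_obs(); print(o['tool_pos'],o['tcp_rot'],o['time'])
c=load('scene1'); cv2.imwrite('pics/s1z.png',cv2.resize(c['img'][140:300,260:460],None,fx=4,fy=3.7,interpolation=cv2.INTER_CUBIC))
E
```

```text
[344.31958178 192.73899498 183.29578464] [3.14146408e+00 1.14714899e-05 2.83216076e+00] 0.7667
[346.11631391 189.77617671 182.82436016] [-3.13970951e+00 -5.97249773e-05  2.82382154e+00] 0.8667
```

View pics/s1z.png

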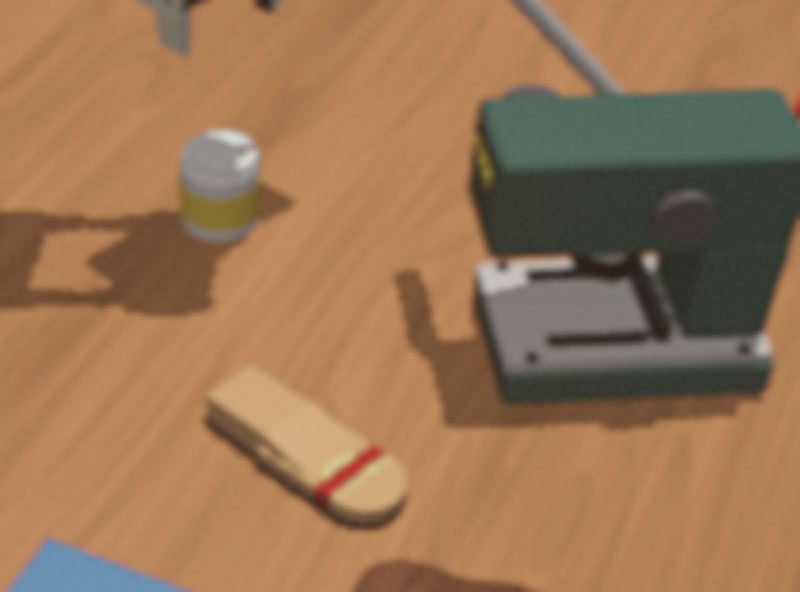

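View pics/top1.png

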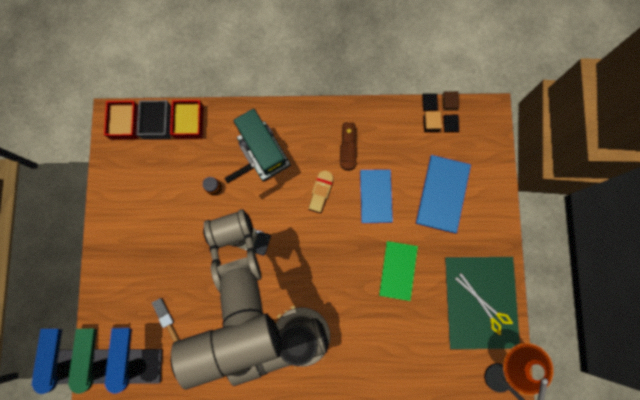

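Call:
{"op": "arm_command", "data": {"targets": [{"x":12.72,"y":-24.57,"z":-8,"roll":0},{"x":12.72,"y":-24.57,"z":-8,"roll":0},{"x":12.72,"y":-24.57,"z":-8,"roll":0},{"x":12.72,"y":-24.57,"z":-8,"roll":0},{"x":12.72,"y":-24.57,"z":-8,"roll":0},{"x":12.72,"y":-24.57,"z":-8,"roll":0},{"x":12.72,"y":-24.57,"z":-8,"roll":0},{"x":12.72,"y":-24.57,"z":-8,"roll":0}]}}

```text
time: 1.53
tool_pos: [473.7, -55.5, 101.8]
tcp_rot: [-3.141, 0.001, 2.828]
contact_force: [0.2, -0.1, 0.4]
grip_width: 91.4
```

```bash
cat > look.py <<'E'
import sys
from h import *
tag=sys.argv[1]
n=sys.argv[2]; x0,y0,x1,y1=map(int,sys.argv[3:7]); f=float(sys.argv[7])
c=cap(n,tag); cv2.imwrite(f'pics/{tag}z.png',cv2.resize(c['img'][y0:y1,x0:x1],None,fx=f,fy=f,interpolation=cv2.INTER_CUBIC))
o=bot.get_obs(); print(o['time'],o['tool_pos'].round(1),o['tcp_rot'].round(3),o['contact_force'].round(1),round(o['grip_width'],1))
E
python3 look.py t2 top 260 130 420 260 5; python3 look.py s2 scene 260 140 440 300 3.7
```

```text
1.5833 [472.  -53.1 102.2] [-3.142e+00 -2.000e-03  2.828e+00] [0.1 0.4 0.6] 92.0
1.6333 [471.1 -51.5 102.7] [ 3.141e+00 -2.000e-03  2.830e+00] [-0.4  1.   0.8] 91.7
```

View pics/s2z.png

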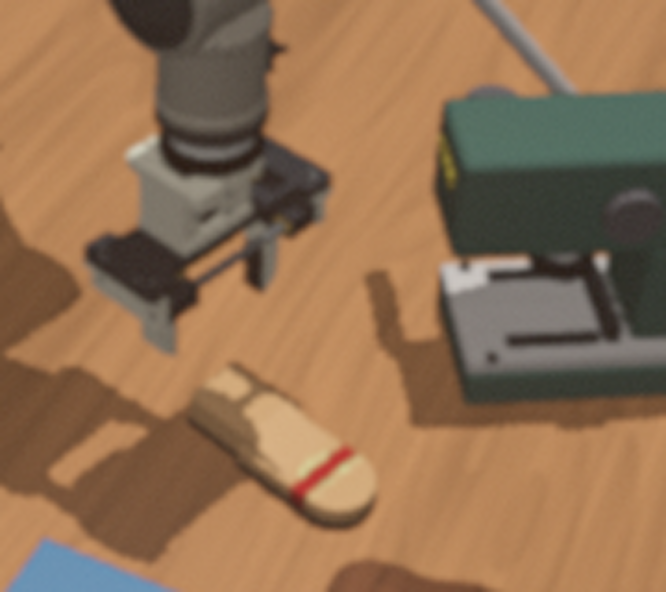

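View pics/t2z.png

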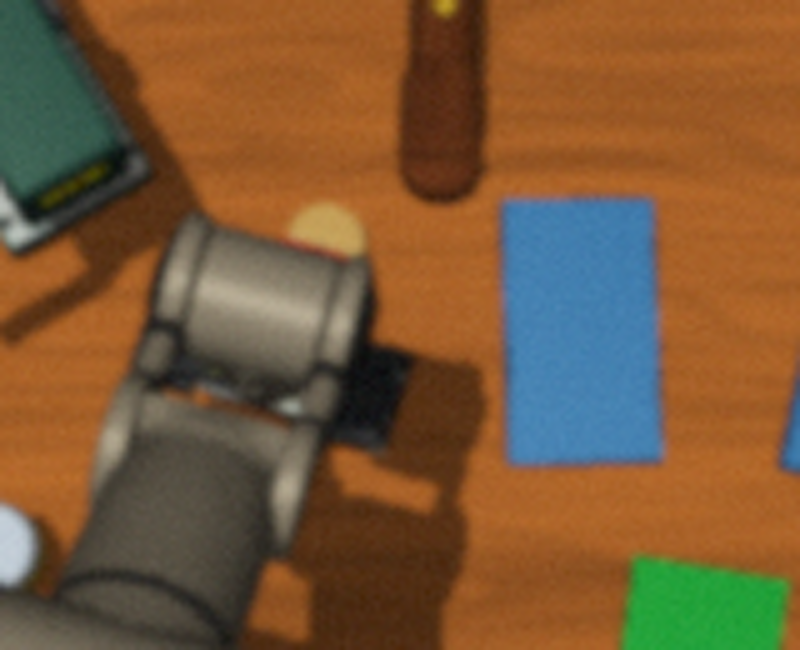

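Call:
{"op": "arm_command", "data": {"targets": [{"x":0.19,"y":-0.46,"z":-4,"roll":0},{"x":0.19,"y":-0.46,"z":-8,"roll":0},{"x":0.19,"y":-0.46,"z":-10.0,"roll":0},{"x":0.19,"y":-0.46,"z":-10.0,"roll":0},{"x":0.19,"y":-0.46,"z":-10.0,"roll":0}]}}

```text
time: 2.05
tool_pos: [472.5, -53.9, 3.2]
tcp_rot: [3.141, -0.002, 2.834]
contact_force: [-0.1, 0.5, 1.0]
grip_width: 92.3
```

```bash
python3 look.py s3 scene 270 180 390 300 5
```

```text
2.1 [472.8 -54.1   3.7] [ 3.141e+00 -1.000e-03  2.834e+00] [-0.2 -0.1 -0.7] 92.0
```

View pics/s3z.png

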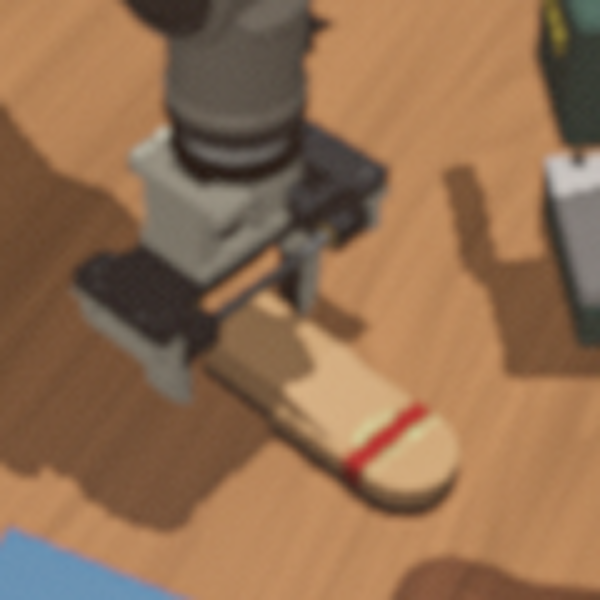

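Call:
{"op": "arm_command", "data": {"targets": [{"x":0,"y":0,"z":0,"roll":0},{"x":0,"y":0,"z":0,"roll":0},{"x":0,"y":0,"z":0,"roll":0},{"x":0,"y":0,"z":0,"roll":0},{"x":0,"y":0,"z":0,"roll":0},{"x":0,"y":0,"z":0,"roll":0}], "fingers": 0}}

```text
time: 2.6
tool_pos: [473.3, -55.7, 3.7]
tcp_rot: [3.141, 0.0, 2.832]
contact_force: [0.3, 1.4, -0.6]
grip_width: 56.5
```

```bash
python3 look.py s4 scene 270 180 390 300 5
```

```text
2.65 [473.2 -55.7   3.6] [3.141 0.    2.832] [-0.4 -0.2  0.3] 52.6
```

View pics/s4z.png

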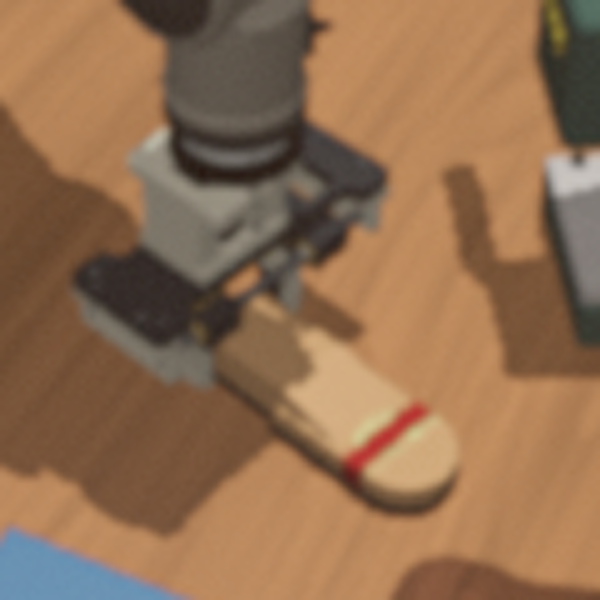

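Call:
{"op": "arm_command", "data": {"targets": [{"x":0,"y":0,"z":0,"roll":0},{"x":0,"y":0,"z":0,"roll":0},{"x":0,"y":0,"z":3,"roll":0},{"x":0,"y":0,"z":6,"roll":0},{"x":0,"y":0,"z":9,"roll":0},{"x":0,"y":0,"z":10,"roll":0},{"x":0,"y":0,"z":10,"roll":0}], "fingers": 0}}

```text
time: 3.23
tool_pos: [474.7, -56.1, 106.0]
tcp_rot: [3.141, 0.005, 2.832]
contact_force: [0.6, 0.4, -2.5]
grip_width: 49.6
```

```bash
python3 look.py s5 scene 270 160 400 290 4.6; python3 - <<'E'
from h import *
c=load('top0')
for n,u,v,z in(('tin',258.5,239.5,80),('jar',210.5,184.5,85)): print(n,onz(c,u,v,z).round())
E
```

```text
3.2833 [473.7 -55.9 104.3] [3.141e+00 2.000e-03 2.832e+00] [-0.9 -0.1 -1.9] 49.4
tin [354. 154.  80.]
jar [563. 337.  85.]
```

View pics/s5z.png

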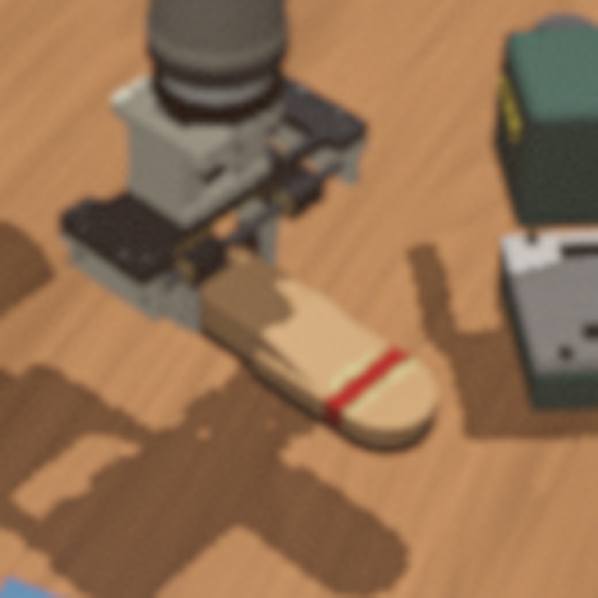

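Call:
{"op": "arm_command", "data": {"targets": [{"x":1.18,"y":6.98,"z":0,"roll":0.84},{"x":1.18,"y":6.98,"z":0,"roll":0.84},{"x":1.18,"y":6.98,"z":0,"roll":0.84},{"x":1.18,"y":6.98,"z":0,"roll":0.84},{"x":1.18,"y":6.98,"z":-1,"roll":0.84},{"x":1.18,"y":6.98,"z":-2,"roll":0.84},{"x":1.18,"y":6.98,"z":-3.5,"roll":0.84},{"x":1.18,"y":6.98,"z":-4.5,"roll":0.84}]}}

```text
time: 3.95
tool_pos: [483.3, 14.3, 55.8]
tcp_rot: [3.139, -0.004, -2.606]
contact_force: [0.5, 0.3, -1.6]
grip_width: 49.6
```

Call:
{"op": "arm_command", "data": {"targets": [{"x":0,"y":0,"z":0,"roll":0},{"x":0,"y":0,"z":0,"roll":0},{"x":0,"y":0,"z":0,"roll":0}]}}

```text
time: 4.2
tool_pos: [484.8, 14.1, 58.2]
tcp_rot: [3.141, -0.001, -2.612]
contact_force: [-0.1, 0.2, -1.3]
grip_width: 49.5
```

```bash
python3 look.py t6 top 210 80 350 220 5; python3 look.py s6 scene 290 140 480 290 4
```

```text
4.25 [485.1  14.1  58.6] [ 3.142  0.    -2.612] [ 0.4 -0.  -2.3] 49.9
4.3 [485.3  14.   58.8] [-3.141  0.    -2.612] [ 0.3  0.2 -0.7] 49.6
```

View pics/s6z.png

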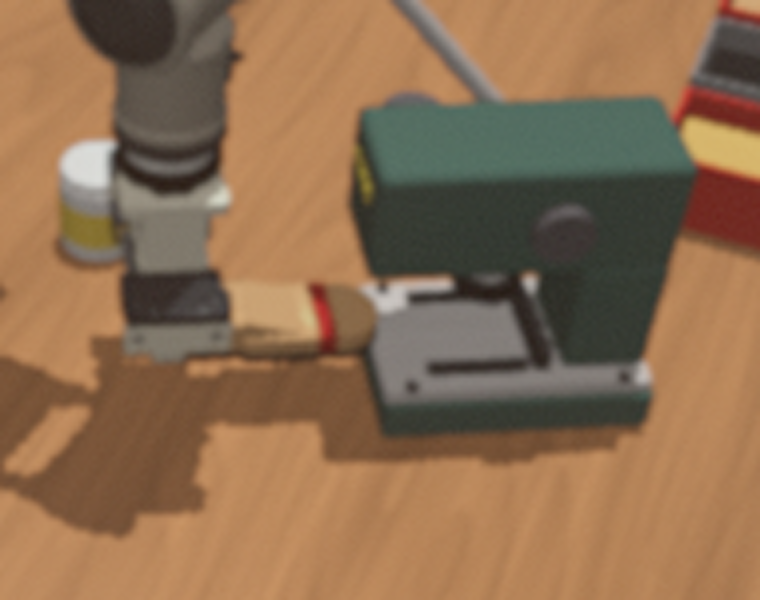

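View pics/t6z.png

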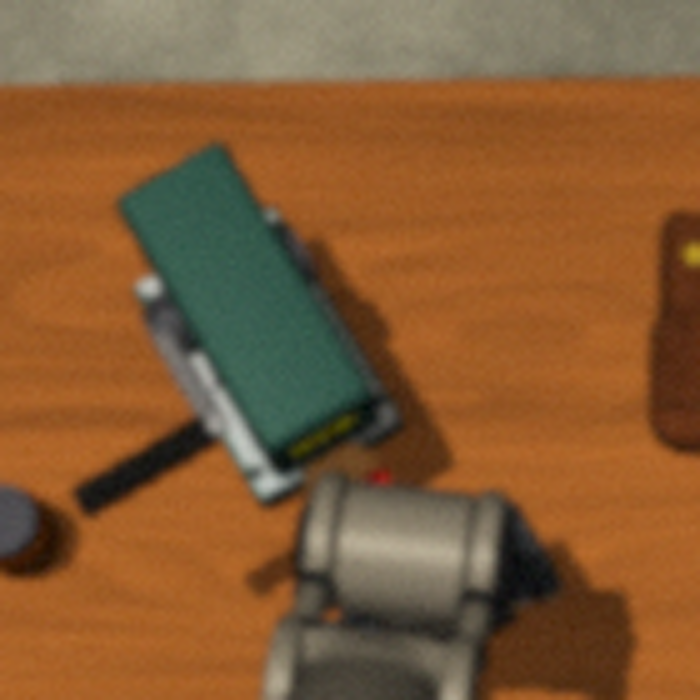

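```bash
cat >> h.py <<'E'
PR=[662,117.5,.53]
def pw(p,q=None):
    q=q or PR; c,s=np.cos(q[2]),np.sin(q[2]); return np.array([q[0]+c*p[0]-s*p[1],q[1]+s*p[0]+c*p[1],p[2]])
def wp(P,q=None):
    q=q or PR; c,s=np.cos(q[2]),np.sin(q[2]); d=np.array(P[:2])-q[:2]; return np.array([c*d[0]+s*d[1],-s*d[0]+c*d[1]])
E
python3 - <<'E'
from h import *
np.set_printoptions(precision=1,suppress=True)
c=load('s6')
cr=lambda P:(proj(c,P)-[290,140]+.5)*4-.5
for p in[(-15,-40,53),(60,-40,53),(-15,40,53),(65,-44,63),(65,44,63),(-50,-65,45),(-50,65,45),(-72,-45,235),(150,-45,235),(-72,-45,140),(-72,45,140),(150,-65,45),(150,-45,140)]: print(p,cr(pw(p)))
# sole
t=np.array([485.1,13.9]); 
o=wp(t)+[78,0]
for n,p in dict(toetop=(82.5,0,22),toeR=(52,-30,22),heelR=(-82.5,-25,35),toebot=(82.5,0,0)).items(): print(n,cr(pw((o[0]+p[0],o[1]+p[1],55+p[2]))))
E
```

```text
(-15, -40, 53) [424.8 369.1]
(60, -40, 53) [524.1 364.5]
(-15, 40, 53) [403.3 297.2]
(65, -44, 63) [534.3 358.3]
(65, 44, 63) [505.  279.8]
(-50, -65, 45) [383.6 402.9]
(-50, 65, 45) [352.3 285.6]
(-72, -45, 235) [375.8 183.9]
(150, -45, 235) [701.  170.6]
(-72, -45, 140) [361.8 289.8]
(-72, 45, 140) [339.9 209.7]
(150, -65, 45) [650.6 390.2]
(150, -45, 140) [670.1 276.2]
toetop [378.8 310.8]
toeR [345.6 340.1]
heelR [163.8 330.8]
toebot [375.8 332.1]
```

```bash
python3 - <<'E'
from h import *
c=load('s6'); cv2.imwrite('pics/s6y.png',cv2.resize(c['img'][195:255,365:460],None,fx=8,fy=8,interpolation=cv2.INTER_CUBIC))
E
```

```text
(no output)
```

View pics/s6y.png

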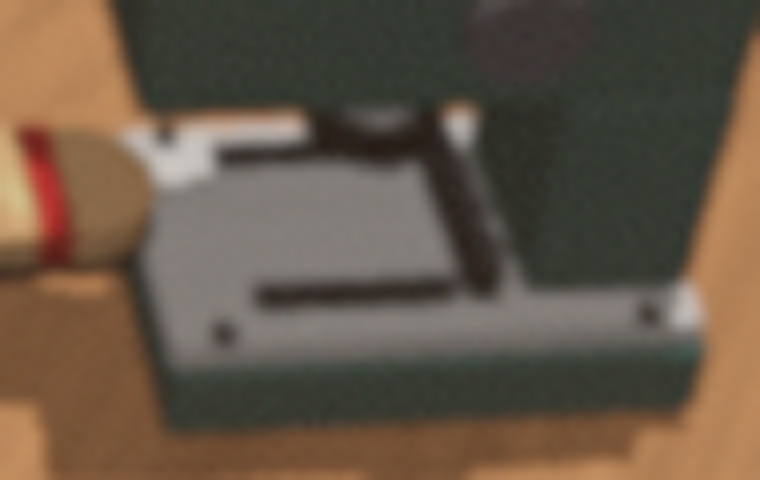

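```bash
python3 - <<'E'
from h import *
np.set_printoptions(precision=1,suppress=True)
c=load('s6'); f=lambda X,Y,z: onz(c,365+(X+.5)/8-.5,195+(Y+.5)/8-.5,z)[:2]
P={'gnf':(257,288,53),'gnb':(450,281,53),'gff':(216,151,53),'sR':(463,297,45),'bFR':(170,370,45),'bFL':(122,132,45),'bBR':(703,345,45),'screwF':(225,332,45),'screwB':(650,313,45),'screwL':(165,134,45)}
W={k:f(*v) for k,v in P.items()}
for k in W: print(k,W[k],wp(W[k]))
a=lambda p,q:np.arctan2(*(W[p]-W[q])[::-1])
print('guide',a('gnb','gnf'),'guides front',a('gff','gnf')-np.pi/2,'bed R',a('bBR','bFR'),'bed front',a('bFL','bFR')-np.pi/2,'screws',a('screwB','screwF'), a('screwL','screwF')-np.pi/2)
E
```

```text
gnf [669.8  82. ] [-11.2 -34.5]
gnb [733.2 118. ] [ 61.7 -35.6]
gff [631.2 148.2] [-11.   42.1]
sR [738.8 120.4] [ 67.7 -36.4]
bFR [653.1  34.8] [-49.5 -66.9]
bFL [592.1 151.2] [-43.3  64.4]
bBR [825.2 135.3] [149.8 -67.1]
screwF [664.8  62.6] [-25.3 -48.8]
screwB [803.7 143.3] [135.3 -49.3]
screwL [607.8 157.7] [-26.5  62.1]
guide 0.5157418978674307 guides front 0.5273990592748197 bed R 0.5289766580116967 bed front 0.4828687745204099 screws 0.5266816124241043 0.5403810196818641
```

Call:
{"op": "arm_command", "data": {"targets": [{"x":1.8,"y":1.05,"z":0,"roll":0},{"x":3.6,"y":2.1,"z":0,"roll":0},{"x":5.4,"y":3.15,"z":0,"roll":-0.003},{"x":6.6,"y":3.85,"z":0,"roll":-0.003},{"x":7.2,"y":4.21,"z":0,"roll":-0.003},{"x":7.2,"y":4.21,"z":0,"roll":-0.003}]}}

```text
time: 4.8
tool_pos: [558.1, 56.8, 58.9]
tcp_rot: [-3.141, 0.001, -2.614]
contact_force: [-0.4, -0.9, -1.5]
grip_width: 49.6
```

```bash
python3 look.py s7 scene 330 160 480 260 5.3
```

```text
4.85 [556.9  56.3  58.6] [-3.142 -0.    -2.614] [ 0.3 -0.  -1.4] 49.7
```

View pics/s7z.png

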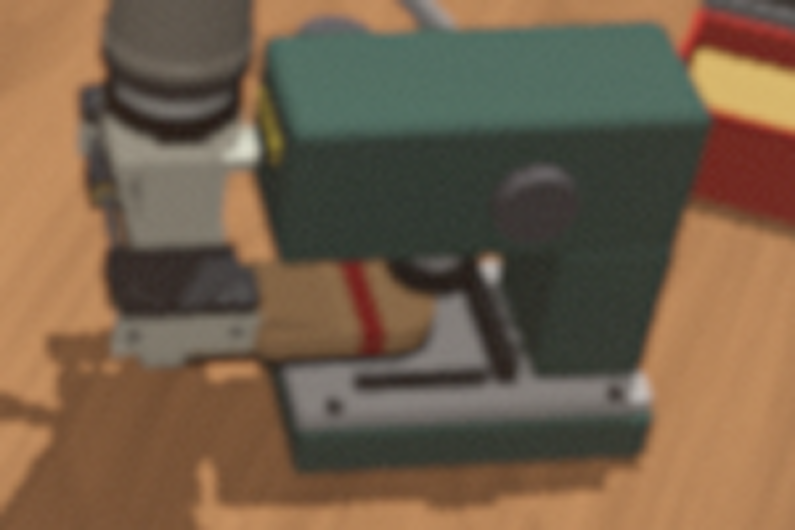

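Call:
{"op": "arm_command", "data": {"targets": [{"x":0.26,"y":0.15,"z":0,"roll":0},{"x":0.43,"y":0.25,"z":0,"roll":0},{"x":0.43,"y":0.25,"z":0,"roll":0}]}}

```text
time: 5.1
tool_pos: [561.2, 58.5, 58.7]
tcp_rot: [-3.142, 0.0, -2.615]
contact_force: [-0.3, -0.5, -2.5]
grip_width: 49.7
```

Call:
{"op": "arm_command", "data": {"targets": [{"x":0.2,"y":0.12,"z":0,"roll":0},{"x":0.34,"y":0.2,"z":0,"roll":0},{"x":0.34,"y":0.2,"z":0,"roll":0}]}}

```text
time: 5.35
tool_pos: [565.0, 60.7, 58.6]
tcp_rot: [-3.142, 0.0, -2.614]
contact_force: [-0.6, 0.1, -1.3]
grip_width: 50.0
```

```bash
python3 look.py s8 scene 330 160 480 260 5.3
```

```text
5.4 [564.8  60.7  58.6] [ 3.142  0.    -2.614] [-0.5 -0.2 -2.4] 49.7
```

View pics/s8z.png

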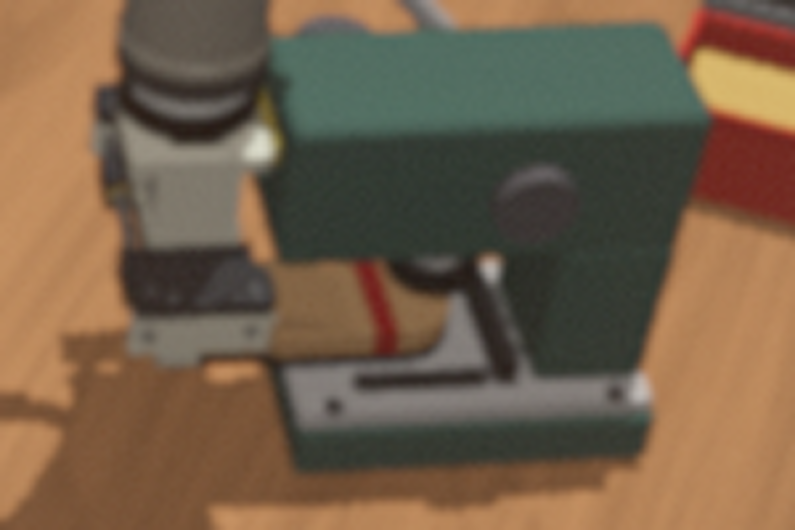

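Call:
{"op": "arm_command", "data": {"targets": [{"x":0.09,"y":0.05,"z":0,"roll":0},{"x":0.17,"y":0.1,"z":0,"roll":0},{"x":0.17,"y":0.1,"z":0,"roll":0}]}}

```text
time: 5.65
tool_pos: [566.6, 61.8, 58.6]
tcp_rot: [3.142, 0.0, -2.614]
contact_force: [-0.6, 0.7, -2.9]
grip_width: 49.7
```

Call:
{"op": "arm_command", "data": {"targets": [{"x":0.09,"y":0.05,"z":0,"roll":0},{"x":0.17,"y":0.1,"z":0,"roll":0},{"x":0.17,"y":0.1,"z":0,"roll":0}]}}

```text
time: 5.9
tool_pos: [568.3, 62.8, 58.6]
tcp_rot: [-3.142, 0.0, -2.614]
contact_force: [-0.2, 0.3, -1.8]
grip_width: 49.7
```

Call:
{"op": "arm_command", "data": {"targets": [{"x":0.09,"y":0.05,"z":0,"roll":0},{"x":0.17,"y":0.1,"z":0,"roll":0},{"x":0.17,"y":0.1,"z":0,"roll":0}]}}

```text
time: 6.15
tool_pos: [570.0, 63.8, 58.6]
tcp_rot: [3.142, 0.0, -2.614]
contact_force: [0.4, -0.7, -1.1]
grip_width: 49.7
```

```bash
sed -i 's/^PR=.*/PR=[663.5,117.8,.527]/' h.py; python3 - <<'E'
from h import *
o=bot.get_obs(); print(o['tool_pos'],wp(o['tool_pos']),o['contact_force'],o['moment'])
E
```

```text
[570.00749928  63.81368141  58.57853622] [-107.95944027    0.35992266] [ 0.37272368 -0.67077819 -1.07257817] [ 0.03538769  0.16150541 -0.00454014]
```

Call:
{"op": "arm_command", "data": {"targets": [{"x":0,"y":0,"z":-0.4,"roll":0},{"x":0,"y":0,"z":-0.8,"roll":0},{"x":0,"y":0,"z":-0.8,"roll":0}]}}

```text
time: 6.4
tool_pos: [569.5, 63.7, 49.7]
tcp_rot: [3.141, -0.001, -2.615]
contact_force: [-0.6, -0.2, -0.4]
grip_width: 49.9
```

Call:
{"op": "arm_command", "data": {"targets": [{"x":0,"y":0,"z":-0.1,"roll":0},{"x":0,"y":0,"z":-0.2,"roll":0},{"x":0,"y":0,"z":-0.2,"roll":0}]}}

```text
time: 6.65
tool_pos: [569.9, 63.7, 48.8]
tcp_rot: [-3.142, 0.0, -2.614]
contact_force: [-0.6, -0.5, 0.9]
grip_width: 49.7
```

```bash
python3 look.py s9 scene 330 160 480 260 5.3
```

```text
6.7 [569.9  63.7  48.8] [-3.142  0.    -2.614] [-1.3 -0.4  0.8] 49.8
```

View pics/s9z.png

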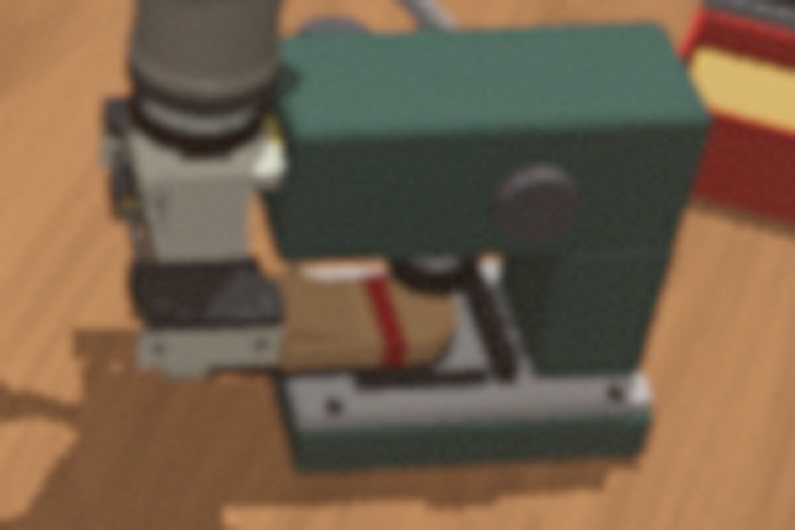

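Call:
{"op": "arm_command", "data": {"targets": [{"x":0.09,"y":0.05,"z":0,"roll":0},{"x":0.17,"y":0.1,"z":0,"roll":0},{"x":0.17,"y":0.1,"z":0,"roll":0}]}}

```text
time: 6.95
tool_pos: [571.9, 64.8, 48.7]
tcp_rot: [-3.141, 0.001, -2.614]
contact_force: [-0.1, -0.8, 1.1]
grip_width: 50.0
```

Call:
{"op": "arm_command", "data": {"targets": [{"x":0.09,"y":0.05,"z":0,"roll":0},{"x":0.17,"y":0.1,"z":0,"roll":0},{"x":0.17,"y":0.1,"z":0,"roll":0}]}}

```text
time: 7.2
tool_pos: [571.6, 64.9, 48.7]
tcp_rot: [3.141, -0.003, -2.615]
contact_force: [-12.6, -7.7, 7.0]
grip_width: 49.7
```

Call:
{"op": "arm_command", "data": {"targets": [{"x":-0.17,"y":-0.1,"z":0,"roll":0},{"x":-0.22,"y":-0.12,"z":0,"roll":0}]}}

```text
time: 7.37
tool_pos: [571.3, 64.5, 48.7]
tcp_rot: [-3.141, 0.001, -2.615]
contact_force: [0.7, -0.2, 0.2]
grip_width: 49.8
```

```bash
python3 look.py s10 scene 380 200 450 245 11; python3 - <<'E'
from h import *
o=bot.get_obs(); t=wp(o['tool_pos']); print(t)
c=load('s10'); f=lambda P:(proj(c,P)-[380,200]+.5)*11-.5
for p in[(65,0,45),(65,-30,45),(65,-44,45),(65,-44,63),(65,0,63),(60,-36,53),(t[0]+160.5,t[1],67),(t[0]+160.5-9,t[1]-21,67),(t[0]+160.5-30,t[1]-30,67)]: print(np.round(p),f(pw(p)).round())
E
```

```text
7.4167 [571.3  64.5  48.7] [-3.141e+00  1.000e-03 -2.615e+00] [ 0.1 -1.   1.2] 49.6
[-106.51509292    0.27068963]
[65  0 45] [434. 264.]
[ 65 -30  45] [462. 339.]
[ 65 -44  45] [475. 375.]
[ 65 -44  63] [486. 328.]
[65  0 63] [445. 217.]
[ 60 -36  53] [454. 334.]
[54.  0. 67.] [407. 207.]
[ 45. -21.  67.] [394. 261.]
[ 24. -30.  67.] [325. 287.]
```

View pics/s10z.png

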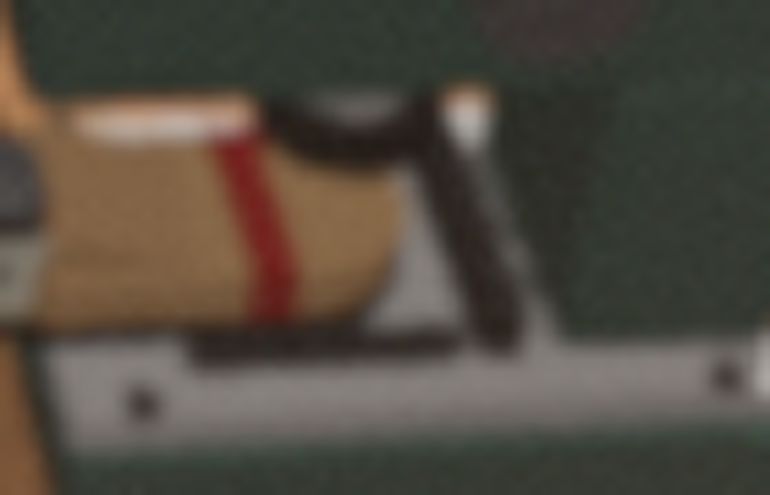

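Call:
{"op": "arm_command", "data": {"targets": [{"x":0,"y":0,"z":0,"roll":0},{"x":0,"y":0,"z":0,"roll":0},{"x":0,"y":0,"z":0,"roll":0},{"x":-1.73,"y":-1.01,"z":0,"roll":0},{"x":-3.03,"y":-1.76,"z":0,"roll":0},{"x":-3.03,"y":-1.76,"z":0,"roll":0}], "fingers": 1}}

```text
time: 7.92
tool_pos: [538.3, 46.2, 48.1]
tcp_rot: [3.14, -0.003, -2.615]
contact_force: [0.9, -0.2, 0.0]
grip_width: 85.1
```

Call:
{"op": "arm_command", "data": {"targets": [{"x":0,"y":0,"z":0,"roll":0},{"x":0,"y":0,"z":0,"roll":0},{"x":0,"y":0,"z":0,"roll":0},{"x":0,"y":0,"z":0,"roll":0},{"x":0,"y":0,"z":0,"roll":0},{"x":0,"y":0,"z":0,"roll":0},{"x":0,"y":0,"z":0,"roll":0},{"x":0,"y":0,"z":0,"roll":0}], "fingers": 0}}

```text
time: 8.58
tool_pos: [540.8, 47.0, 48.6]
tcp_rot: [3.142, 0.0, -2.614]
contact_force: [1.0, -0.3, -0.4]
grip_width: 40.9
```

```bash
sed -i 's/^PR=.*/PR=[666.5,119.6,.527]/' h.py;  python3 look.py s11 scene 340 170 470 260 6; python3 - <<'E'
from h import *
o=bot.get_obs(); t=wp(o['tool_pos']); print(t)
E
```

```text
8.6333 [540.7  46.9  48.5] [ 3.141 -0.    -2.614] [ 0.2 -0.3 -0.3] 37.0
[-145.26765078    0.46290032]
```

View pics/s11z.png

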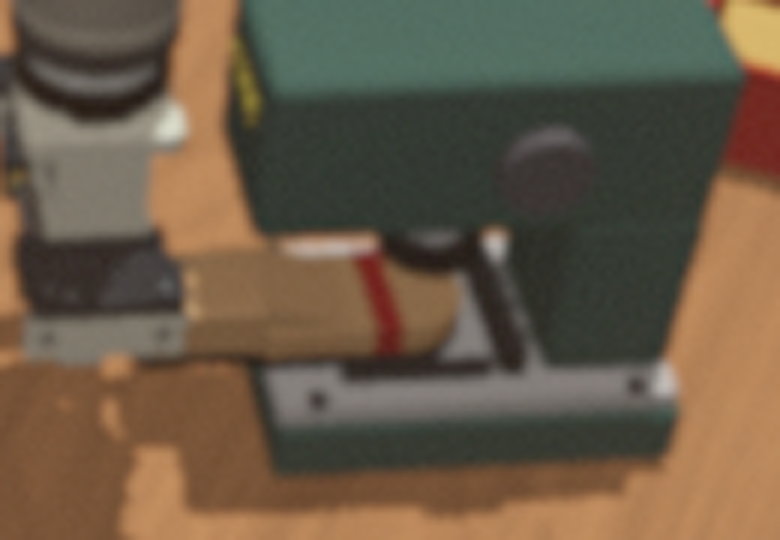

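Call:
{"op": "arm_command", "data": {"targets": [{"x":0,"y":0,"z":0,"roll":0},{"x":0.3,"y":0.17,"z":0,"roll":0},{"x":0.7,"y":0.4,"z":0,"roll":0},{"x":1.1,"y":0.63,"z":0,"roll":0},{"x":1.4,"y":0.8,"z":0,"roll":0},{"x":1.7,"y":0.97,"z":0,"roll":0},{"x":2.0,"y":1.15,"z":0,"roll":0},{"x":2.0,"y":1.15,"z":0,"roll":0}]}}

```text
time: 9.3
tool_pos: [561.2, 58.8, 48.5]
tcp_rot: [-3.142, 0.0, -2.614]
contact_force: [-0.1, 0.5, -0.1]
grip_width: 0.3
```

```bash
python3 look.py s12 scene 340 170 470 260 6; python3 - <<'E'
from h import *
o=bot.get_obs(); t=wp(o['tool_pos']); print(t)
E
```

```text
9.35 [561.   58.6  48.5] [ 3.142  0.    -2.614] [-0.1  0.4 -0.4] 0.5
[-121.9006818     0.35557833]
```

View pics/s12z.png

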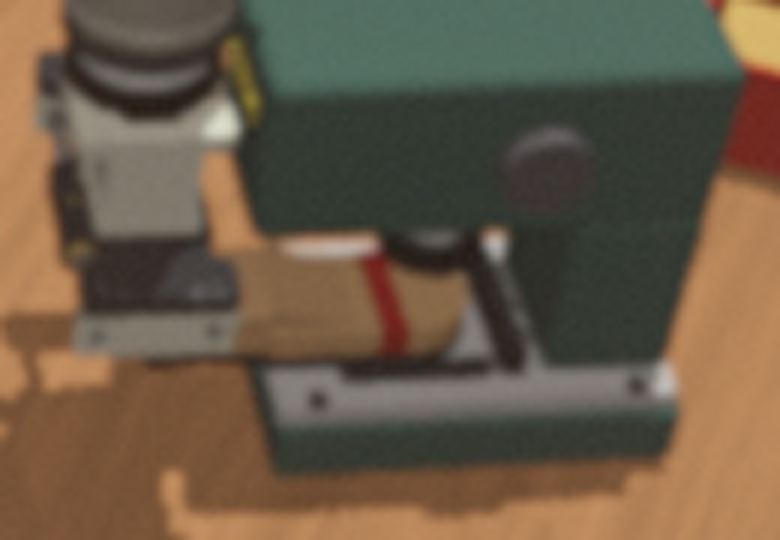

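Call:
{"op": "arm_command", "data": {"targets": [{"x":0.2,"y":0.12,"z":0,"roll":0},{"x":0.45,"y":0.26,"z":0,"roll":0},{"x":0.65,"y":0.37,"z":0,"roll":0},{"x":0.7,"y":0.4,"z":0,"roll":0},{"x":0.7,"y":0.4,"z":0,"roll":0}]}}

```text
time: 9.77
tool_pos: [568.0, 62.5, 48.6]
tcp_rot: [-3.142, 0.0, -2.614]
contact_force: [-0.4, 0.0, 0.5]
grip_width: 0.6
```

```bash
python3 look.py s13 scene 380 200 450 245 11; python3 - <<'E'
from h import *
o=bot.get_obs(); t=wp(o['tool_pos']); print(t)
E
```

```text
9.8167 [567.9  62.5  48.6] [-3.142  0.    -2.614] [ 0.  -0.4  0.3] 0.5
[-113.95312722    0.21411574]
```

View pics/s13z.png

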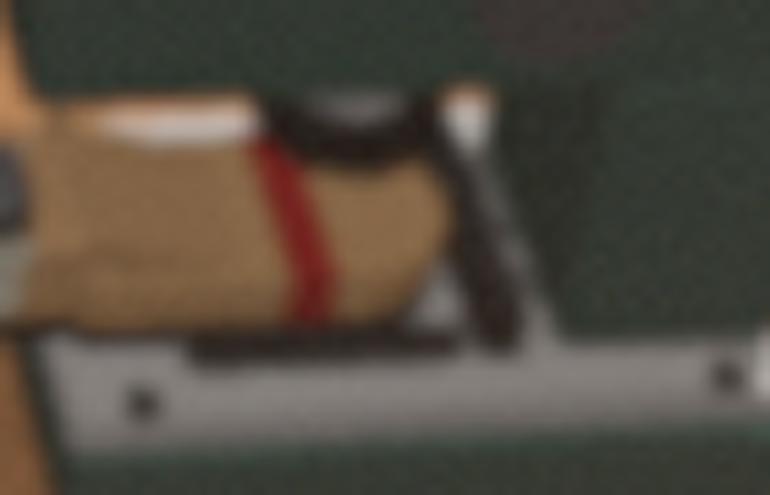

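```bash
python3 - <<'E'
from h import *
c=load('s13'); f=lambda P:(proj(c,P)-[380,200]+.5)*11-.5
for p in[(65,-44,45),(65,-44,63),(65,-20,63),(65,-20,45),(65,30,63),(73,-44,63),(-15,-44,45),(-15,-36,53),(60,-44,45)]: print(p,f(pw(p)).round())
th=np.linspace(-np.pi/2,np.pi/2,91)
for r in(-8,-6,-4,-2,0):
    Q=np.array([f(pw((65+r-30+30*np.cos(a),30*np.sin(a),67))) for a in th]); B=np.array([f(pw((65+r-30+30*np.cos(a),30*np.sin(a),45))) for a in th])
    i=Q[:,0].argmax(); j=B[:,0].argmax()
    at=lambda Q,y: np.interp(y,Q[::-1,1],Q[::-1,0]) 
    print(r,Q[i].round(),B[j].round(),'top outline x at y=200,240,280:',[round(at(Q,y)) for y in(200,240,280)])
im=c['img']
for y in(200,240,280):
    v=200+(y+.5)/11-.5; row=cv2.remap(im,np.float32([np.linspace(410,428,37)]),np.float32([[v]*37]),1)[0]
    print(y,[(round((u-380+.5)*11),int(b.sum())) for u,b in zip(np.linspace(410,428,37),row.astype(int))][::2])
E
```

```text
(65, -44, 45) [487. 375.]
(65, -44, 63) [498. 327.]
(65, -20, 63) [476. 266.]
(65, -20, 45) [465. 313.]
(65, 30, 63) [430. 144.]
(73, -44, 63) [528. 326.]
(-15, -44, 45) [196. 388.]
(-15, -36, 53) [194. 346.]
(60, -44, 45) [469. 375.]
-8 [434. 225.] [422. 283.] top outline x at y=200,240,280: [428, 432, 386]
-6 [441. 225.] [429. 283.] top outline x at y=200,240,280: [435, 439, 392]
-4 [449. 224.] [436. 282.] top outline x at y=200,240,280: [442, 446, 398]
-2 [456. 224.] [443. 282.] top outline x at y=200,240,280: [450, 453, 405]
0 [463. 224.] [450. 282.] top outline x at y=200,240,280: [457, 460, 411]
200 [(336, 305), (346, 311), (358, 308), (368, 305), (380, 308), (390, 311), (402, 310), (412, 316), (424, 306), (434, 271), (446, 211), (456, 140), (468, 130), (478, 183), (490, 223), (500, 215), (512, 166), (522, 138), (534, 131)]
240 [(336, 284), (346, 305), (358, 309), (368, 313), (380, 312), (390, 312), (402, 310), (412, 316), (424, 304), (434, 264), (446, 194), (456, 134), (468, 118), (478, 123), (490, 160), (500, 202), (512, 224), (522, 201), (534, 150)]
280 [(336, 222), (346, 267), (358, 275), (368, 277), (380, 277), (390, 264), (402, 253), (412, 239), (424, 249), (434, 278), (446, 266), (456, 200), (468, 126), (478, 117), (490, 127), (500, 139), (512, 176), (522, 209), (534, 198)]
```

Call:
{"op": "arm_command", "data": {"targets": [{"x":0.05,"y":0.03,"z":0,"roll":0},{"x":0.09,"y":0.05,"z":0,"roll":0},{"x":0.09,"y":0.05,"z":0,"roll":0},{"x":0.09,"y":0.05,"z":0,"roll":0},{"x":-1.0,"y":-0.58,"z":0,"roll":0},{"x":-4.0,"y":-2.33,"z":0,"roll":0},{"x":-7.0,"y":-4.08,"z":0,"roll":0},{"x":-7.0,"y":-4.08,"z":2,"roll":0}]}}

```text
time: 10.48
tool_pos: [487.4, 20.7, 64.3]
tcp_rot: [3.132, -0.014, -2.615]
contact_force: [-0.4, 0.4, -1.2]
grip_width: 0.4
```

```bash
python3 look.py s14 scene 340 170 470 260 6; python3 look.py t14 top 190 80 330 220 5; python3 - <<'E'
from h import *
o=bot.get_obs(); t=wp(o['tool_pos']); print(t)
for a in(0,.96):
    th=np.radians(50)-a; p=(60-190*np.cos(th),120,185+190*np.sin(th)); print(p,pw(p))
print(pw((60,120,185)))
E
```

```text
10.5333 [494.6  20.9  70.2] [ 3.140e+00 -3.000e-03 -2.616e+00] [3.1 0.1 3.6] 0.5
10.5833 [498.2  21.   70.4] [-3.140e+00  3.000e-03 -2.616e+00] [0.5 0.4 0.1] 0.3
[-195.0902282    -0.55937749]
(np.float64(-62.12964584044248), 120, np.float64(330.5484441926058)) [552.44699995 192.07072562 330.54844419]
(np.float64(-129.27585104335571), 120, np.float64(168.42736557413346)) [494.41120626 158.3000353  168.42736557]
[658.00606926 253.49493321 185.        ]
```

View pics/s14z.png

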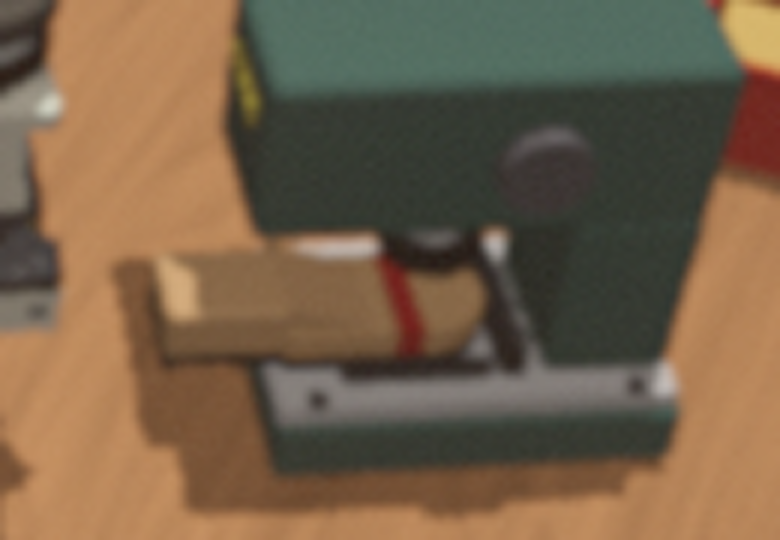

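View pics/t14z.png

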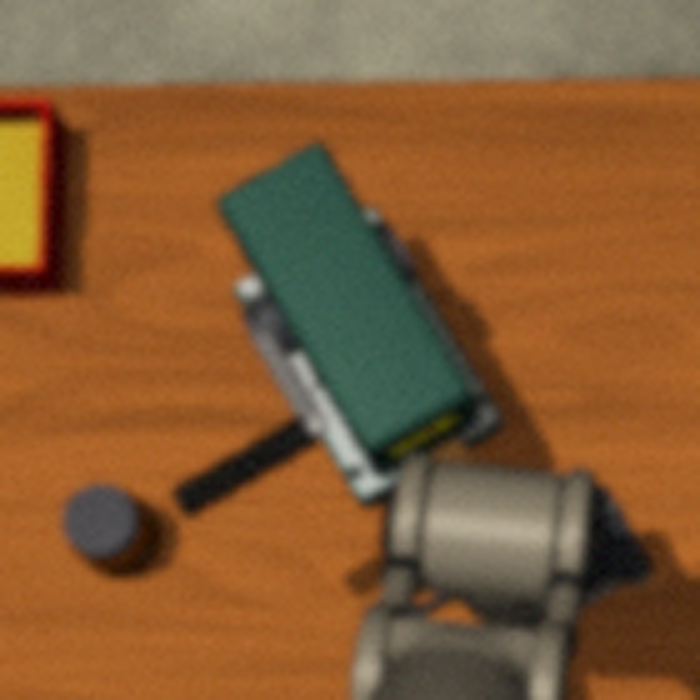

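```bash
python3 - <<'E'
from h import *
c=load('t14')
for X,Y in((187,497),(250,463),(312,430)):
    P=onz(c,190+(X+.5)/5-.5,80+(Y+.5)/5-.5,331); print(P.round(1),wp(P).round(1))
c=load('scene0'); a=c['img'][95:165,360:430]; cv2.imwrite('pics/lev.png',cv2.resize(a,None,fx=8,fy=8,interpolation=cv2.INTER_CUBIC))
for p in((-62,67,330.5),(-62,167,330.5),(-62,120,330.5)): print(((proj(c,pw(p))-[360,95]+.5)*8).round())
E
```

```text
[531.4 227.3 331. ] [-62.6 161.1]
[553.8 186.2 331. ] [-63.9 114.2]
[575.7 145.5 331. ] [-65.5  68.1]
[204. 305.]
[153. 163.]
[176. 228.]
```

View pics/lev.png

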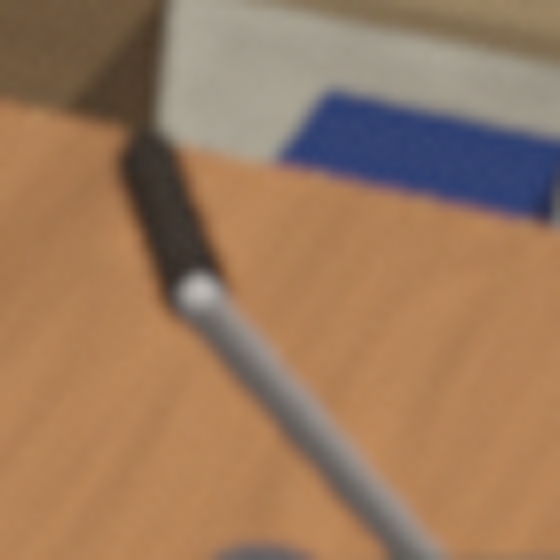

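```bash
python3 - <<'E'
from h import *
o=bot.get_obs(); print(o['joint_positions'].round(3), o['tcp_rot'])
E
```

```text
[-0.112  0.482  1.801  0.     0.856 -2.209] [-3.13976472e+00  2.72841496e-03 -2.61563103e+00]
```

Call:
{"op": "arm_command", "data": {"targets": [{"x":0,"y":0,"z":4,"roll":-0.12},{"x":0,"y":0,"z":8,"roll":-0.24},{"x":0,"y":0,"z":12,"roll":-0.36},{"x":0,"y":0,"z":16,"roll":-0.48},{"x":0,"y":0,"z":20,"roll":-0.6},{"x":0,"y":0,"z":24,"roll":-0.72},{"x":0,"y":0,"z":28,"roll":-0.84},{"x":0,"y":0,"z":29.6,"roll":-0.96}], "fingers": 1}}

```text
time: 11.25
tool_pos: [500.0, 21.8, 370.6]
tcp_rot: [3.138, 0.01, 2.703]
contact_force: [0.1, 0.7, 0.9]
grip_width: 49.5
```

Call:
{"op": "arm_command", "data": {"targets": [{"x":1,"y":3,"z":0,"roll":-0.12},{"x":2,"y":6.5,"z":0,"roll":-0.24},{"x":3,"y":10,"z":0,"roll":-0.36},{"x":4,"y":13.5,"z":0,"roll":-0.48},{"x":5.14,"y":17.45,"z":0,"roll":-0.6},{"x":5.14,"y":17.45,"z":0,"roll":-0.611},{"x":5.14,"y":17.45,"z":0,"roll":-0.611},{"x":5.14,"y":17.45,"z":0,"roll":-0.611}]}}

```text
time: 11.92
tool_pos: [549.6, 196.4, 364.1]
tcp_rot: [3.141, 0.0, 2.1]
contact_force: [-0.5, 0.4, -0.4]
grip_width: 91.5
```

```bash
python3 look.py s15 scene 290 20 490 170 4;  python3 - <<'E'
from h import *
o=bot.get_obs(); print(wp(o['tool_pos']),o['joint_positions'].round(2))
E
```

```text
11.9667 [549.5 195.7 364.4] [3.141 0.    2.099] [ 0.4 -0.9  0.5] 91.8
[-62.9100703  124.61578572] [ 0.21  0.4   1.07 -0.    1.67 -0.32]
```

View pics/s15z.png

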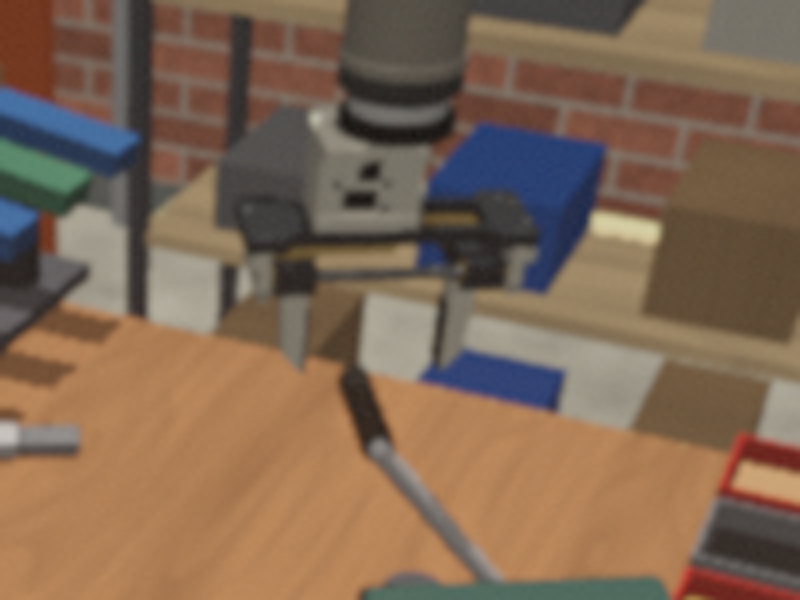

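Call:
{"op": "arm_command", "data": {"targets": [{"x":0,"y":0,"z":-2,"roll":0},{"x":0,"y":0,"z":-4,"roll":0},{"x":0,"y":0,"z":-5.2,"roll":0},{"x":0,"y":0,"z":-5.2,"roll":0}]}}

```text
time: 12.3
tool_pos: [548.3, 194.4, 310.2]
tcp_rot: [-3.138, -0.001, 2.097]
contact_force: [-0.9, 0.7, 0.0]
grip_width: 91.6
```

Call:
{"op": "arm_command", "data": {"targets": [{"x":0,"y":0,"z":0,"roll":0},{"x":0,"y":0,"z":0,"roll":0},{"x":0,"y":0,"z":0,"roll":0},{"x":0,"y":0,"z":0,"roll":0},{"x":0,"y":0,"z":0,"roll":0},{"x":0,"y":0,"z":0,"roll":0},{"x":0,"y":0,"z":0,"roll":0},{"x":0,"y":0,"z":0,"roll":0}], "fingers": 0}}

```text
time: 12.97
tool_pos: [549.1, 196.2, 312.6]
tcp_rot: [3.141, 0.0, 2.098]
contact_force: [0.7, 0.2, 0.5]
grip_width: 42.9
```

Call:
{"op": "arm_command", "data": {"targets": [{"x":0,"y":0,"z":0,"roll":0},{"x":0,"y":0,"z":0,"roll":0},{"x":0,"y":0,"z":0,"roll":0},{"x":0,"y":0,"z":0,"roll":0}]}}

```text
time: 13.3
tool_pos: [549.5, 196.3, 312.6]
tcp_rot: [3.141, 0.0, 2.098]
contact_force: [2.1, 2.2, -0.4]
grip_width: 23.1
```

```bash
python3 look.py s16 scene 320 50 440 170 5;  python3 - <<'E'
from h import *
o=bot.get_obs(); print(wp(o['tool_pos']),o['joint_positions'].round(2),o['contact_force'],o['moment'])
E
```

```text
13.35 [549.5 196.3 312.6] [3.14  0.    2.098] [ 1.5  1.2 -1.2] 23.2
[-62.56199595 125.17588443] [ 0.21  0.41  1.19  0.    1.54 -0.32] [ 1.50576868  1.16627833 -1.20275944] [ 0.1148001  -0.27604193  0.03685513]
```

View pics/s16z.png

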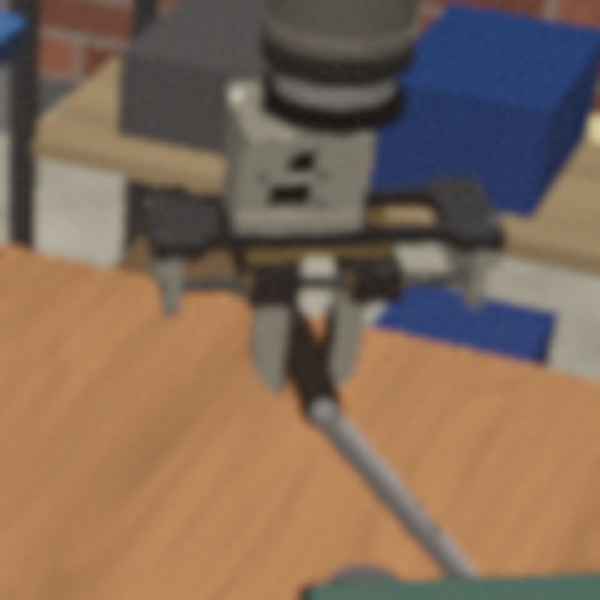

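```bash
python3 - <<'E'
from h import *
t0=np.radians(50)
for a in(.05,.12,.2,.28,.36,.44,.52,.6,.68,.76,.84,.9,.94,.97):
    dx=190*(np.cos(t0)-np.cos(t0-a)); dz=190*(np.sin(t0-a)-np.sin(t0)); print(a,round(dx*np.cos(.527)/10,2),round(dx*np.sin(.527)/10,2),round(dz/10,2))
E
```

```text
0.05 -0.62 -0.36 -0.63
0.12 -1.43 -0.83 -1.57
0.2 -2.29 -1.33 -2.72
0.28 -3.07 -1.78 -3.94
0.36 -3.75 -2.18 -5.24
0.44 -4.35 -2.53 -6.59
0.52 -4.86 -2.83 -7.99
0.6 -5.26 -3.06 -9.44
0.68 -5.56 -3.24 -10.92
0.76 -5.76 -3.35 -12.42
0.84 -5.86 -3.41 -13.93
0.9 -5.86 -3.41 -15.07
0.94 -5.83 -3.39 -15.83
0.97 -5.79 -3.37 -16.4
```

Lower along the arc in stages.

Call:
{"op": "arm_command", "data": {"targets": [{"x":-0.62,"y":-0.36,"z":-0.63,"roll":0},{"x":-1.43,"y":-0.83,"z":-1.57,"roll":0},{"x":-2.29,"y":-1.33,"z":-2.72,"roll":0},{"x":-3.07,"y":-1.78,"z":-3.94,"roll":0},{"x":-3.75,"y":-2.18,"z":-5.24,"roll":0},{"x":-3.75,"y":-2.18,"z":-5.24,"roll":0}]}}

```text
time: 13.85
tool_pos: [511.6, 174.6, 259.4]
tcp_rot: [3.139, -0.0, 2.098]
contact_force: [4.4, 5.0, 2.3]
grip_width: 23.1
```

```bash
python3 look.py s17 scene 320 50 460 190 4.2;  python3 - <<'E'
from h import *
o=bot.get_obs(); print(wp(o['tool_pos']),o['contact_force'],o['moment'])
E
```

```text
13.9 [512.1 174.9 260.4] [ 3.138 -0.     2.098] [2.4 4.9 2.9] 23.2
[-105.5835627  125.4667014] [2.43652251 4.90068842 2.85910256] [ 0.63249209 -0.56142686 -0.02309629]
```

View pics/s17z.png

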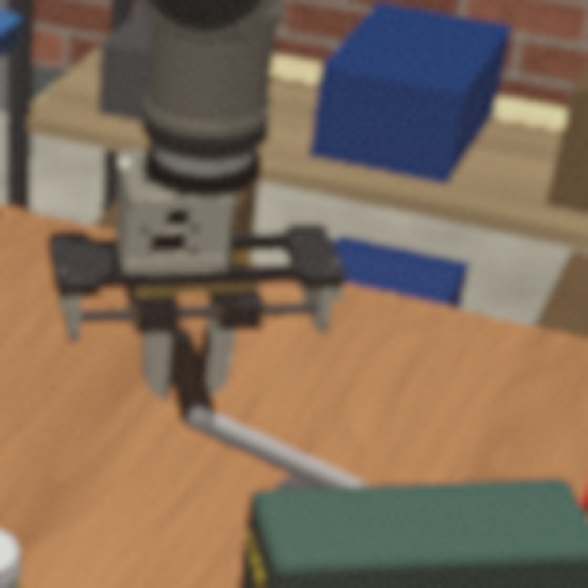

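Call:
{"op": "arm_command", "data": {"targets": [{"x":-0.6,"y":-0.35,"z":-1.35,"roll":0},{"x":-1.11,"y":-0.65,"z":-2.75,"roll":0},{"x":-1.51,"y":-0.88,"z":-4.2,"roll":0},{"x":-1.81,"y":-1.06,"z":-5.68,"roll":0},{"x":-2.01,"y":-1.17,"z":-7.18,"roll":0},{"x":-2.11,"y":-1.23,"z":-8.69,"roll":0},{"x":-2.11,"y":-1.23,"z":-9.83,"roll":0},{"x":-2.11,"y":-1.23,"z":-9.83,"roll":0}]}}

```text
time: 14.57
tool_pos: [490.9, 162.5, 161.6]
tcp_rot: [3.14, -0.0, 2.098]
contact_force: [-1.6, 1.1, 8.8]
grip_width: 22.9
```

Call:
{"op": "arm_command", "data": {"targets": [{"x":0.01,"y":0.01,"z":-0.4,"roll":0},{"x":0.03,"y":0.02,"z":-0.76,"roll":0},{"x":0.05,"y":0.03,"z":-1.1,"roll":0},{"x":0.05,"y":0.03,"z":-1.2,"roll":0},{"x":0.05,"y":0.03,"z":-1.2,"roll":0}]}}

```text
time: 14.98
tool_pos: [491.0, 162.6, 151.1]
tcp_rot: [3.141, -0.0, 2.098]
contact_force: [-4.2, -0.0, 9.8]
grip_width: 23.3
```

```bash
python3 look.py s18 scene 310 110 470 260 4;  python3 - <<'E'
from h import *
o=bot.get_obs(); print(wp(o['tool_pos']),o['contact_force'],o['moment'])
E
```

```text
15.0333 [491.1 162.6 151.2] [3.14  0.    2.098] [-4.2  0.4  9.7] 23.5
[-130.00889862  125.41740482] [-4.2250574   0.40757377  9.74315729] [0.13680719 0.48440339 0.01776661]
```

View pics/s18z.png

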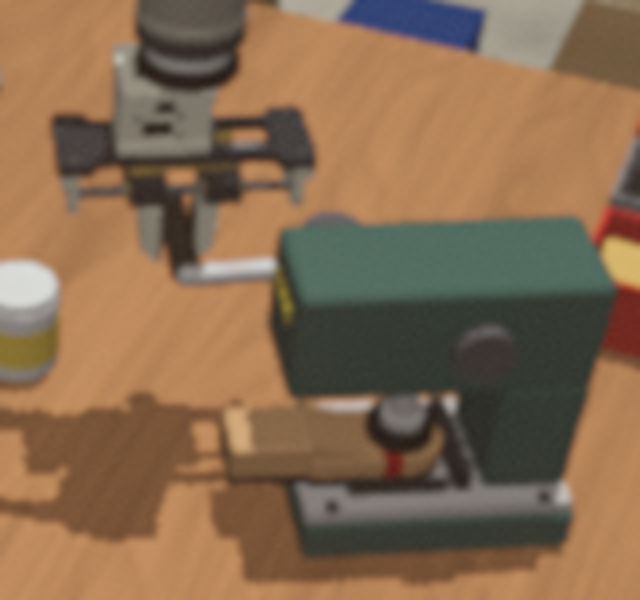

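Call:
{"op": "arm_command", "data": {"targets": [{"x":0,"y":0,"z":-0.2,"roll":0},{"x":0,"y":0,"z":-0.4,"roll":0},{"x":0,"y":0,"z":-0.4,"roll":0}]}}

```text
time: 15.28
tool_pos: [491.3, 162.7, 147.3]
tcp_rot: [3.14, 0.0, 2.098]
contact_force: [-3.8, 0.9, 10.1]
grip_width: 23.4
```

Call:
{"op": "arm_command", "data": {"targets": [{"x":0,"y":0,"z":-0.2,"roll":0},{"x":0,"y":0,"z":-0.4,"roll":0},{"x":0,"y":0,"z":-0.4,"roll":0}]}}

```text
time: 15.53
tool_pos: [491.5, 162.8, 143.4]
tcp_rot: [3.139, 0.0, 2.098]
contact_force: [-3.3, 1.2, 11.8]
grip_width: 22.9
```

```bash
python3 look.py s19 scene 310 110 470 260 4;  python3 - <<'E'
from h import *
o=bot.get_obs(); print(wp(o['tool_pos']),o['contact_force'],o['moment'])
c=load('s19'); f=lambda P:(proj(c,P)-[310,110]+.5)*4-.5
t0=np.radians(50)
for a in(.84,.88,.92,.96): print(a,f(pw((60-190*np.cos(t0-a),63,185+190*np.sin(t0-a)))))
E
```

```text
15.5833 [491.5 162.9 143.5] [3.139 0.    2.098] [-3.2  1.8 10.5] 22.8
[-129.51355809  125.40779123] [-3.15272702  1.7922804  10.52834283] [0.28559484 0.30281161 0.01633574]
0.84 [190.85954399 263.11934949]
0.88 [190.07622026 271.40201955]
0.92 [189.70733232 279.60017316]
0.96 [189.74849114 287.70160896]
```

View pics/s19z.png

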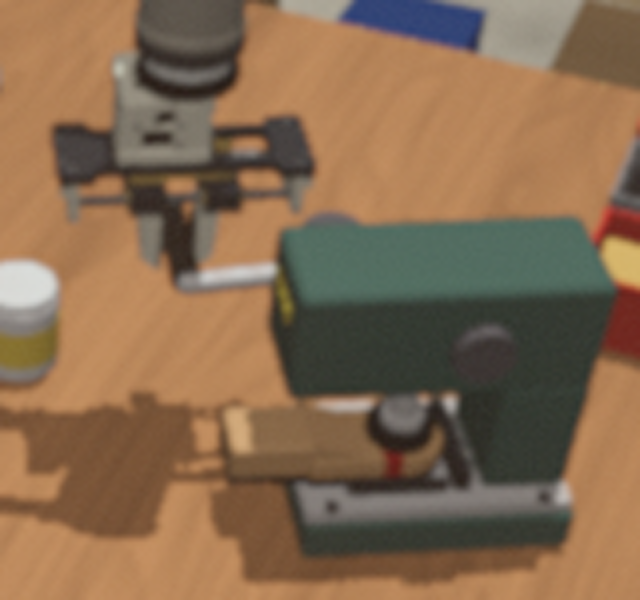

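Call:
{"op": "arm_command", "data": {"targets": [{"x":0.02,"y":0.01,"z":-0.3,"roll":0},{"x":0.03,"y":0.02,"z":-0.6,"roll":0},{"x":0.03,"y":0.02,"z":-0.6,"roll":0},{"x":0.03,"y":0.02,"z":-0.6,"roll":0}]}}

```text
time: 15.92
tool_pos: [491.9, 162.6, 140.3]
tcp_rot: [3.138, 0.002, 2.098]
contact_force: [-11.8, -1.1, 33.2]
grip_width: 22.8
```

Call:
{"op": "arm_command", "data": {"targets": [{"x":0.02,"y":0.01,"z":-0.3,"roll":0},{"x":0.03,"y":0.02,"z":-0.6,"roll":0},{"x":0.03,"y":0.02,"z":-0.6,"roll":0},{"x":0.03,"y":0.02,"z":-0.6,"roll":0}]}}

```text
time: 16.25
tool_pos: [492.3, 162.1, 134.9]
tcp_rot: [3.138, 0.003, 2.098]
contact_force: [-12.3, -5.1, 37.8]
grip_width: 22.9
```

```bash
python3 look.py s20 scene 340 150 400 195 10;  python3 - <<'E'
from h import *
o=bot.get_obs(); print(wp(o['tool_pos']),o['contact_force'],o['moment'])
c=load('s20'); f=lambda P:(proj(c,P)-[340,150]+.5)*10-.5
t0=np.radians(50)
for a in(.84,.88,.92,.96): print(a,f(pw((60-190*np.cos(t0-a),63,185+190*np.sin(t0-a)))))
E
```

```text
16.3 [492.3 162.1 134.9] [3.138e+00 3.000e-03 2.099e+00] [-12.1  -6.6  37.8] 23.4
[-129.23143574  124.34962443] [-12.0534567   -6.63509636  37.78138853] [-1.04730765  1.95596723  0.0837022 ]
0.84 [177.89885998 258.54837372]
0.88 [175.94055066 279.25504887]
0.92 [175.0183308 299.7504329]
0.96 [175.12122785 320.0040224 ]
```

View pics/s20z.png

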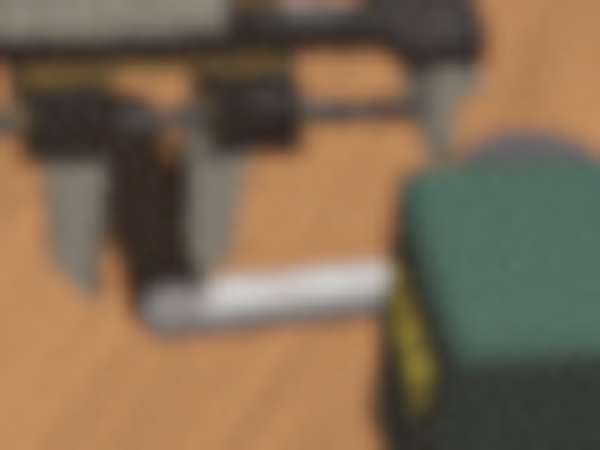

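Call:
{"op": "arm_command", "data": {"targets": [{"x":0,"y":0,"z":0.1,"roll":0},{"x":0,"y":0,"z":0.1,"roll":0},{"x":0,"y":0,"z":0.1,"roll":0},{"x":0,"y":0,"z":0.1,"roll":0},{"x":0,"y":0,"z":0.1,"roll":0},{"x":0,"y":0,"z":0.1,"roll":0},{"x":0,"y":0,"z":0.1,"roll":0},{"x":0,"y":0,"z":0.1,"roll":0}]}}

```text
time: 16.97
tool_pos: [492.2, 162.1, 135.2]
tcp_rot: [3.139, 0.003, 2.098]
contact_force: [-10.7, -5.2, 32.7]
grip_width: 23.4
```

Call:
{"op": "arm_command", "data": {"targets": [{"x":0,"y":0,"z":0,"roll":0},{"x":0,"y":0,"z":0,"roll":0},{"x":0,"y":0,"z":0,"roll":0},{"x":0,"y":0,"z":0,"roll":0},{"x":0,"y":0,"z":0,"roll":0},{"x":0,"y":0,"z":0,"roll":0},{"x":0,"y":0,"z":0,"roll":0},{"x":0,"y":0,"z":0,"roll":0}]}}

```text
time: 17.63
tool_pos: [492.2, 162.1, 135.2]
tcp_rot: [3.139, 0.003, 2.098]
contact_force: [-10.5, -6.3, 32.7]
grip_width: 22.9
```

```bash
python3 look.py s21 scene 310 110 470 260 4;  python3 - <<'E'
from h import *
o=bot.get_obs(); print(wp(o['tool_pos']),o['contact_force'],o['moment'])
E
```

```text
17.6833 [492.2 162.1 135.3] [3.139e+00 3.000e-03 2.098e+00] [-11.2  -5.2  33.1] 23.2
[-129.25694879  124.33493646] [-11.15883145  -5.15362517  33.10262674] [-1.01097381  1.68467023  0.06348979]
```

View pics/s21z.png

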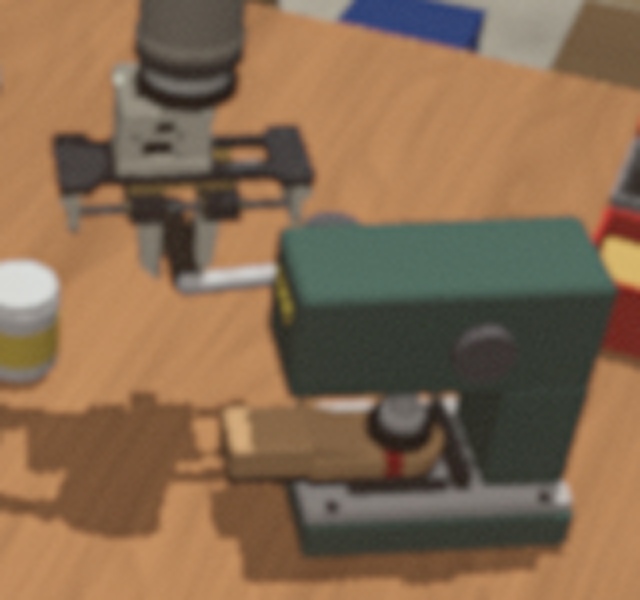

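Call:
{"op": "arm_command", "data": {"targets": [{"x":-0.02,"y":-0.01,"z":0.5,"roll":0},{"x":-0.06,"y":-0.03,"z":1.14,"roll":0},{"x":-0.06,"y":-0.03,"z":2.28,"roll":0},{"x":0.04,"y":0.03,"z":3.79,"roll":0},{"x":0.24,"y":0.14,"z":5.29,"roll":0},{"x":0.54,"y":0.32,"z":6.77,"roll":0},{"x":0.94,"y":0.55,"z":8.22,"roll":0},{"x":0.94,"y":0.55,"z":8.22,"roll":0}]}}

```text
time: 18.35
tool_pos: [502.5, 168.1, 216.5]
tcp_rot: [3.138, 0.002, 2.098]
contact_force: [-0.3, -3.5, 3.9]
grip_width: 23.4
```

```bash
python3 look.py s22 scene 320 50 460 190 4.2;  python3 - <<'E'
from h import *
o=bot.get_obs(); print(wp(o['tool_pos']),o['contact_force'],o['moment'])
E
```

```text
18.4 [502.  167.9 215.2] [3.139e+00 2.000e-03 2.098e+00] [ 0.7 -3.6  4.9] 23.2
[-117.89027157  124.44192147] [ 0.65702019 -3.57028234  4.92870035] [-0.52544747  0.0638573   0.06064475]
```

View pics/s22z.png

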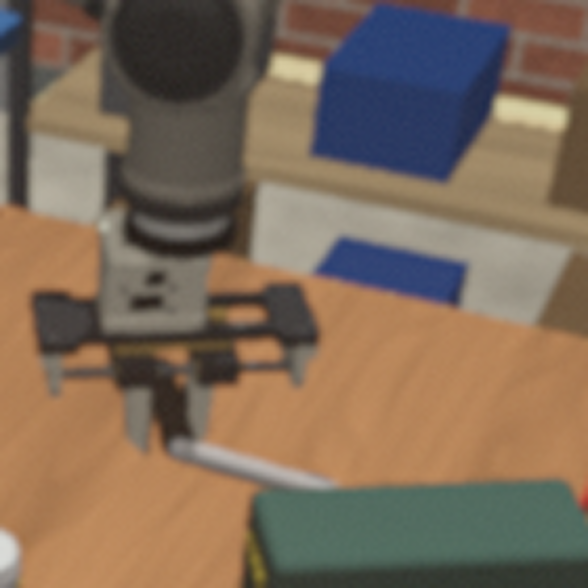

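Call:
{"op": "arm_command", "data": {"targets": [{"x":0.51,"y":0.3,"z":1.4,"roll":0},{"x":1.11,"y":0.65,"z":2.75,"roll":0},{"x":1.79,"y":1.05,"z":4.05,"roll":0},{"x":2.57,"y":1.5,"z":5.27,"roll":0},{"x":3.43,"y":2.0,"z":6.42,"roll":0},{"x":4.24,"y":2.47,"z":7.36,"roll":0},{"x":4.7,"y":2.74,"z":7.85,"roll":0},{"x":4.7,"y":2.74,"z":7.85,"roll":0}]}}

```text
time: 19.07
tool_pos: [549.0, 195.5, 291.6]
tcp_rot: [3.141, 0.001, 2.098]
contact_force: [2.2, -1.8, -1.4]
grip_width: 23.2
```

```bash
python3 look.py s23 scene 360 95 430 165 8;  python3 - <<'E'
from h import *
o=bot.get_obs(); print(wp(o['tool_pos']),o['contact_force'],o['moment'])
E
```

```text
19.1167 [548.5 195.2 291.1] [-3.141e+00  1.000e-03  2.098e+00] [ 3.9 -2.2 -1.4] 22.9
[-63.99711549 124.73634063] [ 3.8507093  -2.24707126 -1.40927376] [-0.47734464 -0.34669817  0.00364987]
```

View pics/s23z.png

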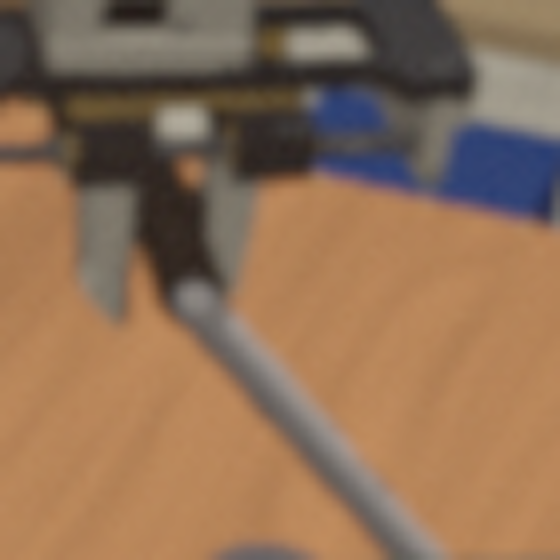

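Call:
{"op": "arm_command", "data": {"targets": [{"x":0.15,"y":0.09,"z":0.3,"roll":0},{"x":0.25,"y":0.14,"z":0.5,"roll":0},{"x":0.25,"y":0.14,"z":0.5,"roll":0}]}}

```text
time: 19.37
tool_pos: [549.8, 196.1, 292.8]
tcp_rot: [-3.136, -0.001, 2.097]
contact_force: [5.8, -2.3, -15.4]
grip_width: 23.5
```

Call:
{"op": "arm_command", "data": {"targets": [{"x":0,"y":0,"z":0,"roll":0},{"x":0,"y":0,"z":0,"roll":0},{"x":0,"y":0,"z":0,"roll":0},{"x":0,"y":0,"z":0,"roll":0},{"x":0,"y":0,"z":0,"roll":0},{"x":0,"y":0,"z":0,"roll":0},{"x":0,"y":0,"z":0,"roll":0},{"x":0,"y":0,"z":0,"roll":0}], "fingers": 1}}

```text
time: 20.03
tool_pos: [550.5, 197.0, 296.7]
tcp_rot: [3.141, 0.0, 2.098]
contact_force: [-0.1, 0.0, 0.6]
grip_width: 71.9
```

```bash
python3 look.py s24 scene 360 95 430 165 8;  python3 - <<'E'
from h import *
o=bot.get_obs(); print(wp(o['tool_pos']),o['contact_force'],o['moment'])
E
```

```text
20.0833 [550.5 197.  296.7] [3.141 0.    2.098] [ 0.3  0.  -0.5] 76.0
[-61.3127923  125.26874432] [ 0.26883509  0.02000742 -0.53538588] [-0.01536218  0.08667331  0.00393066]
```

View pics/s24z.png

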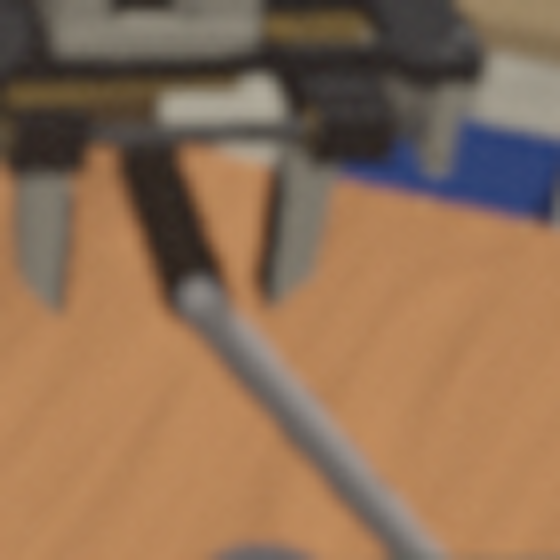

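Call:
{"op": "arm_command", "data": {"targets": [{"x":0,"y":0,"z":4,"roll":0},{"x":0,"y":0,"z":8,"roll":0},{"x":-1,"y":-3.4,"z":8,"roll":0.12},{"x":-2,"y":-6.9,"z":8,"roll":0.24},{"x":-3,"y":-10.4,"z":8,"roll":0.36},{"x":-4,"y":-13.9,"z":8,"roll":0.48},{"x":-4.83,"y":-17.28,"z":7,"roll":0.6},{"x":-4.83,"y":-17.28,"z":4,"roll":0.72}]}}

```text
time: 20.75
tool_pos: [502.9, 19.5, 340.5]
tcp_rot: [-3.141, 0.01, 2.817]
contact_force: [1.5, -0.8, -0.4]
grip_width: 91.9
```

Call:
{"op": "arm_command", "data": {"targets": [{"x":0,"y":0,"z":-4,"roll":0.12},{"x":0,"y":0,"z":-8,"roll":0.24},{"x":0,"y":0,"z":-12,"roll":0.36},{"x":0,"y":0,"z":-16,"roll":0.48},{"x":0,"y":0,"z":-20,"roll":0.6},{"x":0,"y":0,"z":-24,"roll":0.72},{"x":0,"y":0,"z":-27,"roll":0.84},{"x":0,"y":0,"z":-28.8,"roll":0.851}]}}

```text
time: 21.42
tool_pos: [500.3, 24.4, 45.3]
tcp_rot: [3.139, -0.004, -2.61]
contact_force: [-0.4, -1.1, -0.2]
grip_width: 92.4
```

Call:
{"op": "arm_command", "data": {"targets": [{"x":1.5,"y":0.87,"z":0,"roll":0},{"x":3.5,"y":2.03,"z":0,"roll":0},{"x":4.9,"y":2.85,"z":0,"roll":0},{"x":5.6,"y":3.26,"z":0,"roll":0},{"x":5.6,"y":3.26,"z":0,"roll":0}]}}

```text
time: 21.83
tool_pos: [559.4, 57.4, 48.5]
tcp_rot: [-3.141, 0.001, -2.615]
contact_force: [0.2, -1.4, 0.5]
grip_width: 91.8
```

```bash
python3 look.py s25 scene 340 170 470 260 6;  python3 - <<'E'
from h import *
o=bot.get_obs(); print(wp(o['tool_pos']),o['contact_force'],o['moment'])
E
```

```text
21.8833 [558.1  57.   48.3] [ 3.141 -0.    -2.616] [ 0.1 -0.1 -0.4] 91.9
[-125.14923486    0.37804207] [ 0.1436395  -0.11498015 -0.4125657 ] [ 0.06798432  0.0461615  -0.01089793]
```

View pics/s25z.png

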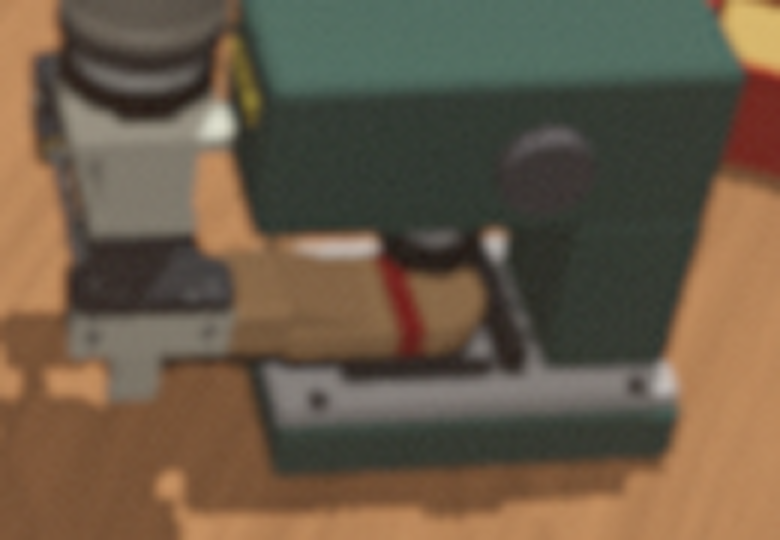

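Call:
{"op": "arm_command", "data": {"targets": [{"x":0.5,"y":0.29,"z":0,"roll":0},{"x":0.9,"y":0.53,"z":0,"roll":0},{"x":1.2,"y":0.7,"z":0,"roll":0},{"x":1.33,"y":0.78,"z":0,"roll":0},{"x":1.33,"y":0.78,"z":0,"roll":0}]}}

```text
time: 22.3
tool_pos: [571.7, 64.6, 48.7]
tcp_rot: [-3.142, 0.0, -2.616]
contact_force: [-1.0, 0.8, 0.8]
grip_width: 91.6
```

Call:
{"op": "arm_command", "data": {"targets": [{"x":0,"y":0,"z":0,"roll":0},{"x":0,"y":0,"z":0,"roll":0},{"x":0,"y":0,"z":0,"roll":0},{"x":0,"y":0,"z":0,"roll":0},{"x":0,"y":0,"z":0,"roll":0},{"x":0,"y":0,"z":0,"roll":0},{"x":0,"y":0,"z":0,"roll":0},{"x":0,"y":0,"z":0,"roll":0}], "fingers": 0.4}}

```text
time: 22.97
tool_pos: [571.5, 64.6, 48.6]
tcp_rot: [3.142, -0.0, -2.616]
contact_force: [0.5, -0.4, -0.0]
grip_width: 49.2
```

```bash
python3 look.py s26 scene 340 170 470 260 6;  python3 - <<'E'
from h import *
o=bot.get_obs(); print(wp(o['tool_pos']),o['contact_force'],o['moment'])
E
```

```text
23.0167 [571.5  64.6  48.6] [ 3.142 -0.    -2.616] [-0.7 -0.2  0.6] 49.1
[-109.78465723    0.23019165] [-0.69397788 -0.2324805   0.61897931] [0.07646647 0.09374444 0.03254762]
```

View pics/s26z.png

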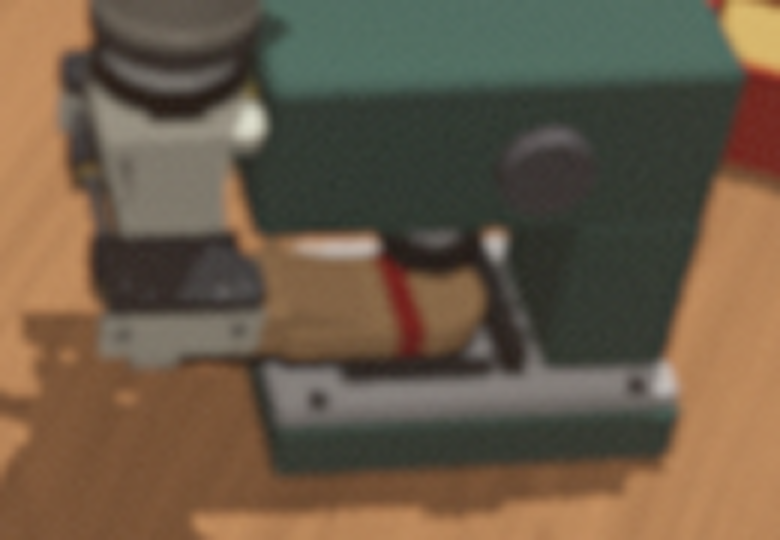

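Call:
{"op": "arm_command", "data": {"targets": [{"x":0,"y":0,"z":0,"roll":0},{"x":-0.3,"y":-0.17,"z":0,"roll":0},{"x":-0.6,"y":-0.35,"z":0,"roll":0},{"x":-0.9,"y":-0.52,"z":0,"roll":0},{"x":-1.2,"y":-0.7,"z":0,"roll":0},{"x":-1.5,"y":-0.87,"z":0,"roll":0},{"x":-1.73,"y":-1.01,"z":0,"roll":0},{"x":-1.73,"y":-1.01,"z":0,"roll":0}], "fingers": 0.3}}

```text
time: 23.68
tool_pos: [553.5, 54.1, 48.5]
tcp_rot: [3.141, -0.001, -2.617]
contact_force: [-1.3, 0.0, 1.1]
grip_width: 49.4
```

```bash
python3 look.py s27 scene 340 170 470 260 6;  python3 - <<'E'
from h import *
o=bot.get_obs(); print(wp(o['tool_pos']),o['contact_force'],o['moment'])
E
```

```text
23.7333 [553.7  54.2  48.6] [ 3.141e+00 -1.000e-03 -2.617e+00] [-0.7 -0.   0.9] 49.1
[-130.35916704    0.23140313] [-0.73534042 -0.04209895  0.87144086] [-0.02891162  0.15863554 -0.05432   ]
```

View pics/s27z.png

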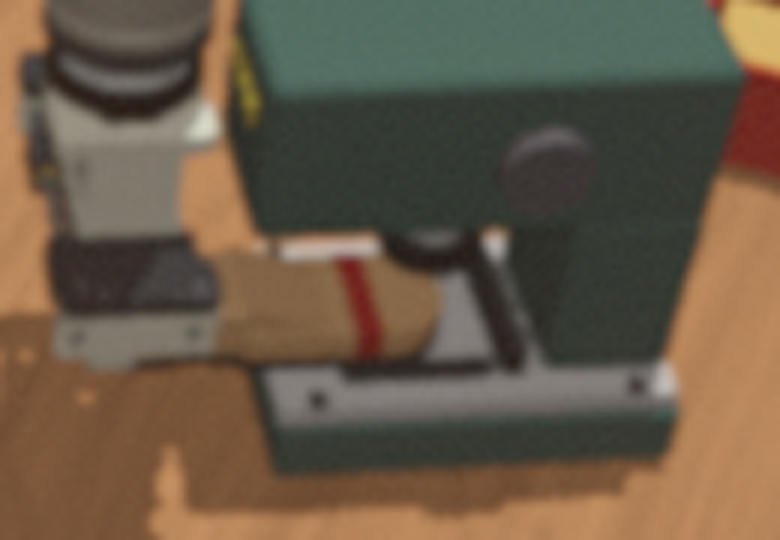

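Call:
{"op": "arm_command", "data": {"targets": [{"x":0.3,"y":0.17,"z":0,"roll":0},{"x":0.6,"y":0.35,"z":0,"roll":0},{"x":0.6,"y":0.35,"z":0,"roll":0}]}}

```text
time: 23.98
tool_pos: [561.1, 58.4, 48.6]
tcp_rot: [-3.141, 0.001, -2.616]
contact_force: [-0.1, -0.7, -0.8]
grip_width: 48.7
```

Call:
{"op": "arm_command", "data": {"targets": [{"x":0,"y":0,"z":0,"roll":0},{"x":0,"y":0,"z":0,"roll":0},{"x":0,"y":0,"z":0,"roll":0},{"x":0.4,"y":0.23,"z":0,"roll":0},{"x":0.8,"y":0.47,"z":0,"roll":0},{"x":1.05,"y":0.61,"z":0,"roll":0},{"x":1.05,"y":0.61,"z":0,"roll":0}], "fingers": 0.75}}

```text
time: 24.57
tool_pos: [571.5, 64.5, 48.6]
tcp_rot: [-3.141, 0.001, -2.616]
contact_force: [0.5, -0.2, 0.5]
grip_width: 68.9
```

```bash
python3 look.py s28 scene 340 170 470 260 6;  python3 - <<'E'
from h import *
o=bot.get_obs(); print(wp(o['tool_pos']),o['contact_force'],o['moment'])
E
```

```text
24.6167 [571.1  64.3  48.5] [-3.142  0.    -2.616] [-0.4  0.1 -0.1] 68.7
[-110.26277264    0.22857916] [-0.44155732  0.07802162 -0.1412326 ] [-0.00658179  0.06477698 -0.01765386]
```

View pics/s28z.png

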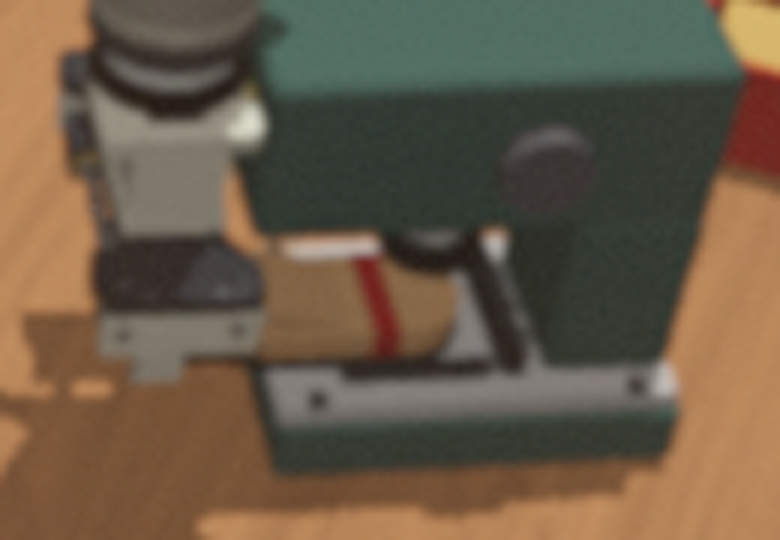

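Call:
{"op": "arm_command", "data": {"targets": [{"x":0,"y":0,"z":0,"roll":0},{"x":0,"y":0,"z":0,"roll":0},{"x":0,"y":0,"z":0,"roll":0},{"x":0,"y":0,"z":0,"roll":0},{"x":0,"y":0,"z":0,"roll":0},{"x":0,"y":0,"z":0,"roll":0},{"x":0,"y":0,"z":0,"roll":0}], "fingers": 0}}

```text
time: 25.2
tool_pos: [570.6, 64.0, 48.6]
tcp_rot: [3.141, -0.0, -2.616]
contact_force: [-0.3, -0.1, 0.6]
grip_width: 49.5
```

Call:
{"op": "arm_command", "data": {"targets": [{"x":0,"y":0,"z":0.5,"roll":0},{"x":-0.86,"y":-0.5,"z":1.0,"roll":0},{"x":-2.6,"y":-1.51,"z":1.0,"roll":0},{"x":-4.8,"y":-2.79,"z":1.0,"roll":0},{"x":-6.9,"y":-4.01,"z":1.0,"roll":0},{"x":-8.6,"y":-5.0,"z":1.0,"roll":0},{"x":-8.6,"y":-5.0,"z":1.0,"roll":0}]}}

```text
time: 25.78
tool_pos: [480.5, 12.9, 58.7]
tcp_rot: [3.139, -0.004, -2.618]
contact_force: [-0.3, 0.7, -1.9]
grip_width: 49.7
```

```bash
python3 look.py s29 scene 300 150 470 270 4.6;  python3 - <<'E'
from h import *
o=bot.get_obs(); print(wp(o['tool_pos']),o['contact_force'],o['moment'])
E
```

```text
25.8333 [482.8  13.3  59. ] [ 3.141e+00 -1.000e-03 -2.618e+00] [ 0.6 -0.2 -1.3] 49.6
[-212.19785948    0.54356926] [ 0.58308151 -0.1562486  -1.25472714] [-0.01891365  0.11922943 -0.02535016]
```

View pics/s29z.png

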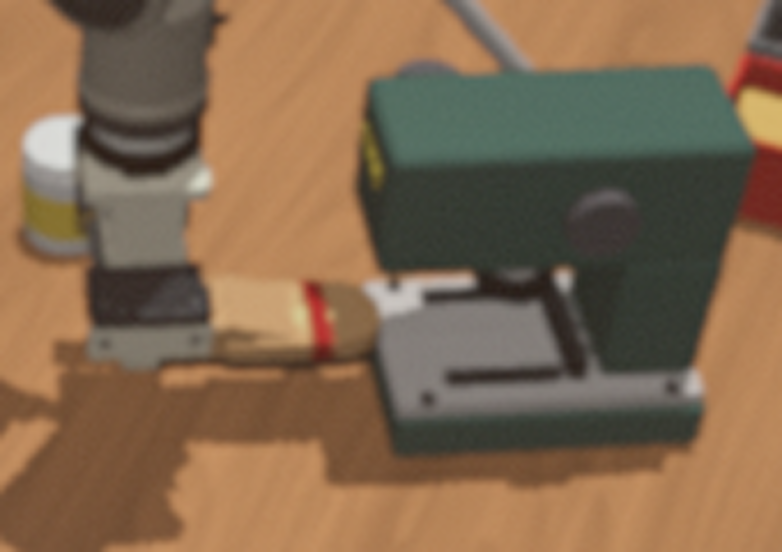

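Call:
{"op": "arm_command", "data": {"targets": [{"x":-2,"y":0,"z":3,"roll":0},{"x":-3.58,"y":-3,"z":5.5,"roll":-0.1},{"x":-3.58,"y":-6.8,"z":6,"roll":-0.2},{"x":-3.58,"y":-10.8,"z":6,"roll":-0.3},{"x":-3.58,"y":-14.8,"z":6,"roll":-0.4},{"x":-3.58,"y":-18.8,"z":6,"roll":-0.5},{"x":-3.58,"y":-22.8,"z":6,"roll":-0.518},{"x":-3.58,"y":-26.8,"z":6,"roll":-0.518}]}}

```text
time: 26.5
tool_pos: [449.1, -256.0, 119.1]
tcp_rot: [-3.141, 0.001, -3.136]
contact_force: [0.7, 0.1, -0.9]
grip_width: 50.2
```

Call:
{"op": "arm_command", "data": {"targets": [{"x":0,"y":-2.5,"z":0,"roll":0},{"x":0,"y":-3.79,"z":0,"roll":0},{"x":0,"y":-3.79,"z":-2.5,"roll":0},{"x":0,"y":-3.79,"z":-5,"roll":0},{"x":0,"y":-3.79,"z":-7.5,"roll":0},{"x":0,"y":-3.79,"z":-8.8,"roll":0},{"x":0,"y":-3.79,"z":-8.8,"roll":0}]}}

```text
time: 27.08
tool_pos: [447.7, -289.8, 27.8]
tcp_rot: [3.137, -0.004, -3.134]
contact_force: [-0.1, 0.5, -0.4]
grip_width: 49.8
```

```bash
python3 look.py s30 scene 220 200 400 370 3.5; python3 look.py t30 top 300 130 430 250 5
```

```text
27.1333 [ 448.6 -290.5   29.5] [ 3.139e+00 -2.000e-03 -3.134e+00] [-0.1  0.  -1.4] 49.8
27.1833 [ 449.3 -291.3   30.8] [ 3.141 -0.    -3.134] [ 0.1 -0.8 -1.3] 49.6
```

View pics/s30z.png

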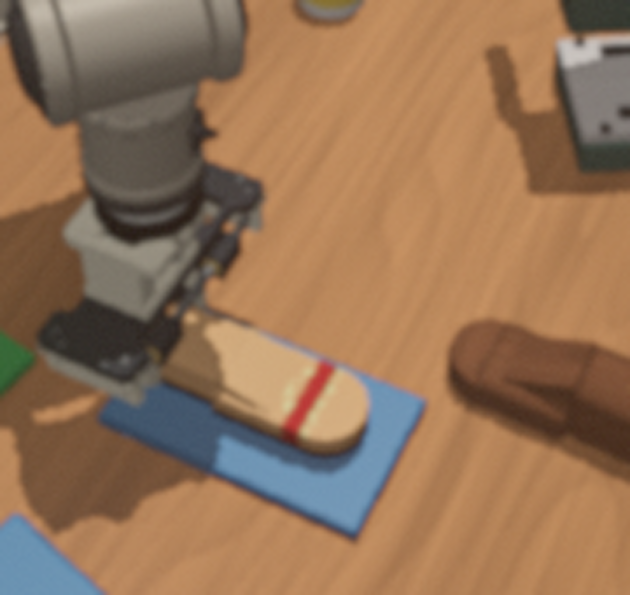

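View pics/t30z.png

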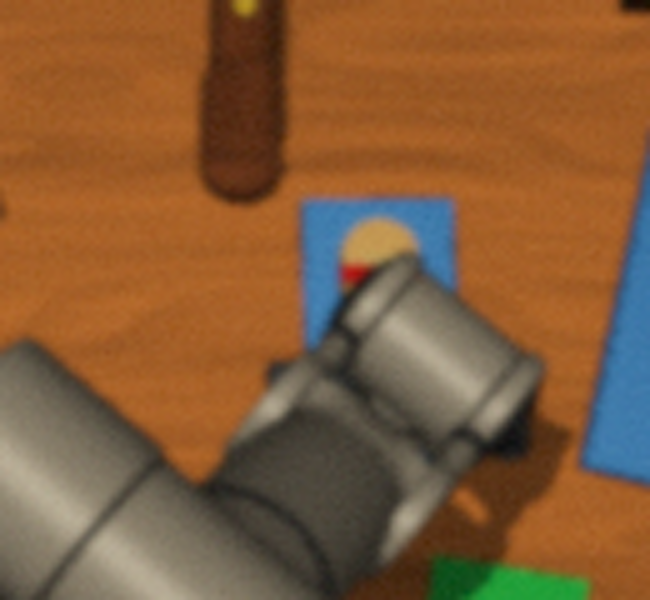

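Call:
{"op": "arm_command", "data": {"targets": [{"x":0,"y":0,"z":-0.5,"roll":0},{"x":0,"y":0,"z":-1.0,"roll":0},{"x":0,"y":0,"z":-1.3,"roll":0},{"x":0,"y":0,"z":-1.4,"roll":0},{"x":0,"y":0,"z":-1.45,"roll":0},{"x":0,"y":0,"z":-1.45,"roll":0}]}}

```text
time: 27.68
tool_pos: [449.0, -291.8, 16.1]
tcp_rot: [3.142, 0.0, -3.134]
contact_force: [-0.5, -0.2, -1.4]
grip_width: 49.9
```

Call:
{"op": "arm_command", "data": {"targets": [{"x":0,"y":0,"z":-0.1,"roll":0},{"x":0,"y":0,"z":-0.15,"roll":0},{"x":0,"y":0,"z":-0.15,"roll":0}]}}

```text
time: 27.93
tool_pos: [449.1, -292.0, 15.5]
tcp_rot: [-3.141, 0.001, -3.134]
contact_force: [-1.7, 0.6, 5.5]
grip_width: 49.7
```

Touching the board. Release, then rise straight up.

Call:
{"op": "arm_command", "data": {"targets": [{"x":0,"y":0,"z":0,"roll":0},{"x":0,"y":0,"z":0,"roll":0},{"x":0,"y":0,"z":0,"roll":0},{"x":0,"y":0,"z":0,"roll":0},{"x":0,"y":0,"z":0,"roll":0},{"x":0,"y":0,"z":0,"roll":0},{"x":0,"y":0,"z":0,"roll":0},{"x":0,"y":0,"z":1,"roll":0}], "fingers": 1}}

```text
time: 28.6
tool_pos: [448.0, -291.0, 23.3]
tcp_rot: [3.139, -0.003, -3.134]
contact_force: [0.2, 0.4, -0.4]
grip_width: 91.3
```

Call:
{"op": "arm_command", "data": {"targets": [{"x":0,"y":0,"z":3,"roll":0},{"x":0,"y":0,"z":6,"roll":0},{"x":0,"y":0,"z":10,"roll":0},{"x":-4,"y":0,"z":13,"roll":0},{"x":-8,"y":0,"z":14,"roll":0},{"x":-8,"y":0,"z":14,"roll":0},{"x":-8,"y":0,"z":14,"roll":0}]}}

```text
time: 29.18
tool_pos: [367.6, -292.1, 166.5]
tcp_rot: [-3.14, 0.002, -3.136]
contact_force: [0.5, -0.9, -0.8]
grip_width: 92.1
```

```bash
python3 look.py t31 top 190 90 420 260 3.4; python3 look.py s31 scene 220 90 490 370 2.1; python3 - <<'E'
from h import *
a,b=load('scene0')['img'],load('s31')['img']
# bystander shift: colour-mask centroids, before/after (tin yellow band, last brown blob via template shift)
for n,(x0,y0,x1,y1) in dict(tin=(300,172,330,210),last=(340,285,425,338)).items():
    p=cv2.phaseCorrelate(cv2.cvtColor(a[y0:y1,x0:x1],6).astype(np.float32),cv2.cvtColor(b[y0:y1,x0:x1],6).astype(np.float32)); print(n,p)
a,b=load('top0')['img'],load('t31')['img']; x0,y0,x1,y1=198,172,226,198
print('jar',cv2.phaseCorrelate(cv2.cvtColor(a[y0:y1,x0:x1],6).astype(np.float32),cv2.cvtColor(b[y0:y1,x0:x1],6).astype(np.float32)))
E
```

```text
29.2333 [ 368.8 -292.2  165.7] [-3.140e+00  2.000e-03 -3.136e+00] [ 0.5 -0.8  0.2] 91.7
29.2833 [ 369.4 -292.1  165. ] [-3.141e+00  1.000e-03 -3.135e+00] [ 0.5 -0.4  1. ] 91.7
tin ((0.10110746190894737, 0.05701365068579278), 0.9888154522577921)
last ((-0.013208002704892863, 0.049758098876722556), 1.0047307066956666)
jar ((-0.1495767390244449, 0.5582560291291543), 1.0291699162235965)
```

View pics/t31z.png

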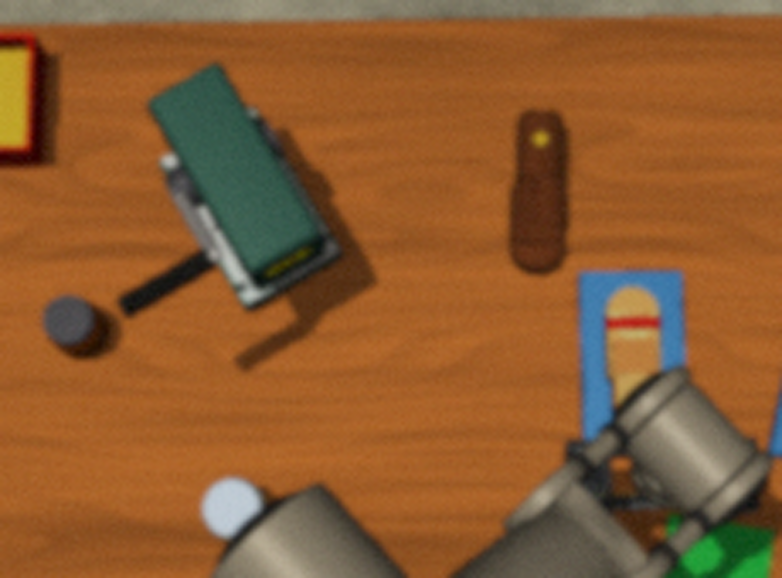

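View pics/s31z.png

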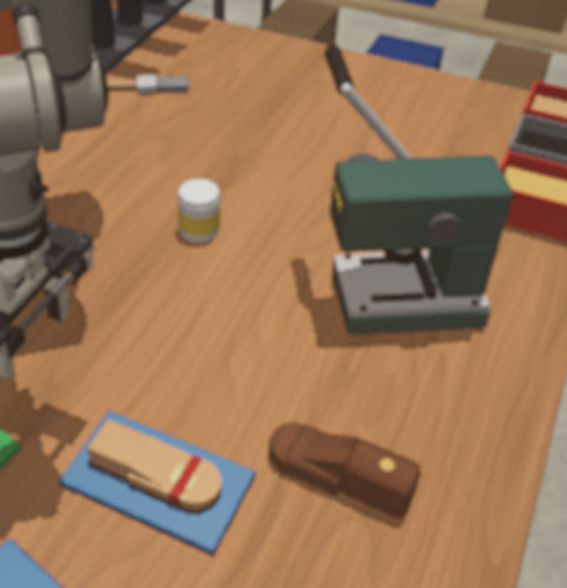

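```bash
python3 - <<'E'
from h import *
o=bot.get_obs(); print(o['time'],o['contact_force'].round(1),np.abs(o['dq']).max())
print(bot.close_job())
E
```

```text
29.2833 [ 0.5 -0.4  1. ] 0.034290058379526436
the job is handed in; nothing more can be done
None
```

The sole was loaded, pressed, taken out and laid on the smaller blue board, and the job was handed in at 29.3 s of the 72 s allowed. No verdict came back.

- **Loading:** The moves have no tilt, so I couldn't lean the gripper back as suggested. I set the sole down upright, as far in as the head allowed, and pushed it in with closed fingers on the heel end. I left the toe about 3–5 mm short of the stop on purpose, so the heel could be gripped again. The allowed gap is 8 mm. During this the gripper's body touched the press head once at about 16 N, under the 40 N limit.
- **Pressing:** I pinched the lever's grip and followed its arc down. The force jumped from about 11 N to 33 N, which I took as the stop, and I held it there for about 1.7 s. The pads slipped a little on the grip while it was held. I then brought it back up at about 1 rad/s and let go once it was at rest.
- **Taking out:** I drew the sole partway out by the last few millimetres of the heel, gripped it again further in, and carried it level to the board.

**Last checks:** The pictures show the sole right way up on the blue board, with its toe about 20 mm inside the far edge. The lever is up. The tin and last moved by no more than 0.1 pixel. The jar read about 0.6 pixel, roughly 2 mm, which I put down to noise. The arm was clear of everything, with no real contact force.

**Not confirmed or disagreed:**
- The toe position and lever angle come only from pictures and touch, since neither can be read directly.
- My first estimate of the press position from the pictures was about 3.5 mm off along its length. I corrected it when the gripper touched the head.

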